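# Catch the bushings in the dish and weigh the batch

### The arm

A 7-joint arm with a two-finger parallel gripper is mounted at the origin on a cart in front of the work surface, level with it; the furniture and walls round the work are solid. World frame = base frame: x ahead of the robot, y to its left, z up, the work surface at z = 0. Lengths are in m, angles in rad, forces in N, time in s.
With the tool pointing down it reaches from about 0.35 to 0.9 m from the base axis. Payload 7.2 kg.
Tool frame: the origin (TCP) lies on the front face of the gripper's body, between the roots of the fingers; the fingertips stand 80 mm ahead of it and the grasp point (between the pads) lies 61 mm ahead of it; z points along the fingers, y is the direction in which the jaws open and shut (so a half turn about z gives the same grasp; the last joint's range is limited). The gripper opens to 88 mm and grips with 3 to 60 N. Pads are 20 mm wide; open, the fingers measure 115 mm over their backs; the gripper's body (75 mm by 178 mm) begins 61 mm behind the grasp point.
Start: joints at [-1.174, 0.411, -0.013, 1.596, 0.006, 1.134, -0.082], TCP at [0.28, 0.559, 0.303] pointing down, gripper open.
Joint ranges: [-2.95, 2.95], [-0.29, 1.99], [-1.47, 1.44], [0.14, 2.54], [-1.03, 4.17], [0.13, 1.85], [-2.86, 2.86]. Speed limits (rad/s): [2.39, 2.39, 3.01, 3.01, 3.14, 3.14, 3.14].

### API

Orientations are given as [roll, pitch, yaw] about the fixed x, y, z axes, in that order (R = Rz(yaw) Ry(pitch) Rx(roll)).
In Python, from rig import * gives the robot as it stands. The module is installed in compiled form; this text tells all that it offers.
- The arm moves only by the tool step_arm, never from a script. Its argument "steps" is a list that holds one entry, the list of rows, each a list of 7 numbers: the opening, from 0 (shut) to 1 (fully open), then the shift along the tool's x, y, z in m, then the turn, a rotation vector about the tool's x, y, z in rad. A call has 1 to 5 rows; each row shifts and turns the commanded pose from where the row before left it, along the tool's axes as they then stand; what a row does not reach is not made up. A row lasts 1/8 s, in which the tool goes at most 62.5 mm and 10.7 degrees, less where a joint would pass 70% of its speed; a pose out of reach is approached as far as the arm can. A call is refused whole if a number of a shift passes 0.0625 or a number of a turn 0.188, either way. A call with a gripper value outside its range is refused whole. The fingers move at their own pace and stop on an object; the grip force is fixed at half the most. Time passes only in rows, so rows that do not move let the fingers close. It gives the time, the measured TCP pose, the force and the opening at its end, in the units of the state.
- get_state(): the state, without advancing time (a new reading comes with each control period).
- read_camera(name): name is "side" or "top" or "wrist"; returns a dict with "pixels" (420x560x3 uint8, blue, green, red), "fx", "fy", "cx", "cy" (pixels), "rvec" (rotation vector, rad) and "tvec" (3), from world to camera coordinates, as OpenCV has them. Camera axes: x right, y down, z forward; pixel columns grow to the right and rows downward; lengths in m; the calibration is good to about 2 mm. A picture is of the moment at which its call begins. There is no depth.
- sign_off(): hands the job in, once; it reports no verdict.
The state is a dict: "time_s": time; "joint_pos": joint angles; "joint_vel": joint speeds; "joint_efforts": joint torques, N m; "tcp_pos": TCP position; "ee_rot": TCP orientation; "ft_force": force on the tool from outside, world axes, zero at the start; "ft_torque": the same for the moment, N m; "width": opening from 0.0 (shut) to 1.0 (fully open).
Only numpy, scipy, OpenCV 4.12 (cv2) and the standard library are available. Lean on these libraries where they do the work, as an engineer would, in place of code of your own. Each camera call takes 0.05 s, during which the arm holds its last target.

### The job

Clear the ring gauge off the scale pan and lay it flat in the middle of the rubber mat. Then pick the dish up by its handle, hold it under the lip of the chute while you push the release paddle back with its far wall, and keep it there until all three bushings have slid into it. Set the dish with the bushings upright in the middle of the scale pan, let go, and press the scale's key fully down, leaving the eraser and stamp where they are.

Things in the scene. Friction and masses are not known exactly. Their poses are not given: they have to be found in the camera images.
- chute_lip (a point): Middle of the lower edge of the sloping steel channel (chute), 170 mm above the bench. Level frame, x points uphill, away from the open mouth; parts slide out toward -x. Channel 33 mm wide outside, rising 135 mm long at 40 degrees on two uprights 80 mm behind the lip; foot 60 to 132 mm behind it, 95 mm wide. A stop finger 20 mm up the slope holds the bushings.
- paddle_face (a point): Middle of the front face of the release paddle, an aluminium plate 44 mm wide, 48 mm high, hanging 22 to 70 mm below the lip, its face 10 mm behind the lip. Pushed back (+x of chute_lip) with 1 to 4 N it swings about a level hinge 60 mm behind and 30 mm above the lip and draws the stop finger into the channel floor; a spring returns it. A wall pushing it 20 mm below the lip fully clears the way after about 20 mm.
- paddle (a joint): Swing of the paddle in rad: 0 at rest (bushings held); somewhere from 0.15 to 0.3 the bushings start to slide out, at 0.35 and more the way is fully clear, 0.5 is the stop.
- dish_cup (a point): Centre of the round aluminium dish, half-way up (22.5 mm above its underside; axes of the dish, z up). Loose, 140 g; outside diameter 86 mm at the foot and 94 mm at the rim, 45 mm high, wall 3 mm, floor 4 mm. Its handle points along its -x.
- dish_handle (a point): Grip point of the dish: on the straight black bar handle, 112 mm from the dish axis along its -x. The bar runs level from the wall out to 143 mm from the dish axis, is 14 mm wide and 22 mm high, from 20 to 42 mm above the dish's underside; this point is at its mid height (31 mm above the underside).
- bushing_1_mid (a point): Centre of the lowest of three alike bronze bushings (22 mm across, 21 mm long, 50 g, bored) standing in a row in the channel behind the stop finger.
- bushing_2_mid (a point): Centre of the middle bushing.
- bushing_3_mid (a point): Centre of the uppermost bushing.
- ring_mid (a point): Centre of the steel ring gauge, a loose flat ring 58 mm across and 18 mm thick, 25 mm bore, 210 g, lying on the scale pan at first (z along its axis).
- pan (a point): Centre of the top face of the scale's round steel pan, 106 mm across, 40 mm above the bench. The scale is fixed, 195 mm long (its x, the pan lies to +x) by 112 mm wide; its x points from the key and display end to the pan end. The grey housing is 28 mm high.
- key_top (a point): Top centre of the round white key (22 mm across) on the scale's front part, 106 mm from the pan centre along the scale's -x and 36 mm to its -y; it travels 6 mm straight down and takes about 4 N.
- key (a joint): Travel of the key in m: 0 up, 0.006 fully down; it springs back.
- mat_top (a point): Centre of the top face of the black rubber mat, 95 mm square and 4 mm thick, fixed on the bench behind the scale.
- probe_stand (a point): Top of the slim upright rod of the fixed probe stand left of the work, 380 mm above the bench; its clamp and the hand probe hang from it toward the measuring machine, as far as 150 mm to the left and to the front, 150 to 400 mm high. Furniture: go round or over it.
- eraser: Bystander: white eraser 42 x 17 x 12 mm (long along its y); origin under its centre.
- stamp: Bystander: black hand stamp standing upright, 24 mm across, 63 mm high; origin under its centre.

How it is judged:
On the way, in this order (a step that is already met when the one before it is completed fails the run):
1. the ring gauge lies flat on the mat, let go (horizontal distance between ring_mid and mat_top below 0.03 m and z of ring_mid in the frame of mat_top below 0.014 m and angle between ring_mid's own z axis and vertical below 0.15 rad and contact force between the fingers and ring_gauge below 0.1 N), for 0.2 s.
2. the held dish, raised at the lip, is pushing the paddle back (value of joint paddle above 0.08 rad and horizontal distance between dish_cup and chute_lip below 0.07 m and contact force between the fingers and dish above 0.5 N and height (world z) of dish_cup above 0.08 m), for 0.05 s.
3. all three bushings are in the dish while it is still held up at the chute (horizontal distance between each of bushing_1_mid, bushing_2_mid, bushing_3_mid and dish_cup below 0.04 m and z of bushing_1_mid in the frame of dish_cup between -0.022 and 0.034 m and z of bushing_2_mid in the frame of dish_cup between -0.022 and 0.034 m and z of bushing_3_mid in the frame of dish_cup between -0.022 and 0.034 m and contact force between the fingers and dish above 0.5 N and height (world z) of dish_cup above 0.08 m and horizontal distance between dish_cup and chute_lip below 0.12 m), for 0.2 s.
4. the dish with the bushings stands on the scale pan, let go (horizontal distance between each of bushing_1_mid, bushing_2_mid, bushing_3_mid and dish_cup below 0.04 m and z of bushing_1_mid in the frame of dish_cup between -0.022 and 0.034 m and z of bushing_2_mid in the frame of dish_cup between -0.022 and 0.034 m and z of bushing_3_mid in the frame of dish_cup between -0.022 and 0.034 m and horizontal distance between dish_cup and pan below 0.025 m and z of dish_cup in the frame of pan below 0.028 m and angle between dish_cup's own z axis and vertical below 0.12 rad and contact force between the fingers and dish below 0.1 N), for 0.2 s.
5. the key is pressed down with the dish on the pan (horizontal distance between each of bushing_1_mid, bushing_2_mid, bushing_3_mid and dish_cup below 0.04 m and z of bushing_1_mid in the frame of dish_cup between -0.022 and 0.034 m and z of bushing_2_mid in the frame of dish_cup between -0.022 and 0.034 m and z of bushing_3_mid in the frame of dish_cup between -0.022 and 0.034 m and horizontal distance between dish_cup and pan below 0.025 m and z of dish_cup in the frame of pan below 0.028 m and angle between dish_cup's own z axis and vertical below 0.12 rad and value of joint key above 0.004 m), for 0.05 s.
At the end, for the whole second after the job is handed in: The dish stands upright (within 7 degrees) on the pan, its axis within 25 mm of the pan centre, all three bushings inside it (within 40 mm of its axis); the ring gauge lies flat on the mat, its centre within 30 mm of the mat centre; the key is up again; all is at rest (horizontal distance between each of bushing_1_mid, bushing_2_mid, bushing_3_mid and dish_cup below 0.04 m and z of bushing_1_mid in the frame of dish_cup between -0.022 and 0.034 m and z of bushing_2_mid in the frame of dish_cup between -0.022 and 0.034 m and z of bushing_3_mid in the frame of dish_cup between -0.022 and 0.034 m and horizontal distance between dish_cup and pan below 0.025 m and z of dish_cup in the frame of pan below 0.028 m and angle between dish_cup's own z axis and vertical below 0.12 rad and horizontal distance between ring_mid and mat_top below 0.03 m and z of ring_mid in the frame of mat_top below 0.014 m and angle between ring_mid's own z axis and vertical below 0.15 rad and value of joint key below 0.002 m and linear speed of each of dish, ring_gauge below 0.02 m/s); the robot touches nothing.
It fails at once if the eraser is moved more than 30 mm (distance of eraser from where it was at the start of the episode above 0.03 m).
It fails at once if the stamp is moved more than 30 mm (distance of stamp from where it was at the start of the episode above 0.03 m).
It also fails if it takes over 67 s, if anything falls off the work surface, if the arm or the gripper's body presses on something with over 40 N, if the wrist force passes 120 N, or if a joint passes its speed limit or range.

## Working session

There is one attempt and no reset: what is moved stays moved. The work goes in short steps, Python scripts to look and compute and a tool call to move; the robot and the scene stay as the last step left them, time stands still between calls to the robot, and variables do not carry over. Pictures are saved under pics/ and viewed, and the job is handed in when it is done.

Besides the shell and the picture viewer there is one more tool, called after "Emit:" as name(argument=value, ...), one argument or row to a line, values as JSON. step_arm: Moves the arm, as the interface text tells. Its arguments: {"type":"object","properties":{"steps":{"type":"array","items":{"type":"array","items":{"type":"array","items":{"type":"number"}}}}},"required":["steps"]}

```bash
mkdir -p pics
cat > h.py <<'E'
from rig import *
import numpy as np, cv2
def snap(n,f):
    c=read_camera(n); cv2.imwrite('pics/'+f,c['pixels']); np.save('pics/'+n+'.npy',c,allow_pickle=True); return c
def load(n): return np.load('pics/'+n+'.npy',allow_pickle=True).item()
def ray(c,u,v):
    R,_=cv2.Rodrigues(np.array(c['rvec'],float)); t=np.array(c['tvec'],float).ravel()
    d=R.T@np.array([(u-c['cx'])/c['fx'],(v-c['cy'])/c['fy'],1]); return -R.T@t,d
def onz(c,u,v,z):
    o,d=ray(c,u,v); return o+d*(z-o[2])/d[2]
def proj(c,p):
    K=np.array([[c['fx'],0,c['cx']],[0,c['fy'],c['cy']],[0,0,1]],float)
    return cv2.projectPoints(np.array(p,float).reshape(-1,3),np.array(c['rvec'],float),np.array(c['tvec'],float),K,None)[0].reshape(-1,2)
def tri(c1,p1,c2,p2):
    o1,d1=ray(c1,*p1);o2,d2=ray(c2,*p2)
    s=np.linalg.lstsq(np.array([d1,-d2]).T,o2-o1,rcond=None)[0]
    a=o1+d1*s[0];b=o2+d2*s[1]; return (a+b)/2,np.linalg.norm(a-b)
E
python3 - <<'E'
from h import *
for n in ['side','top','wrist']:
    c=snap(n,n+'0.png'); o,d=ray(c,280,210); print(n,o,d,c['fx'])
s=get_state();print({k:np.round(v,3) for k,v in s.items()})
E
```

```text
side [0.38350695 0.79345523 0.57839726] [ 0.15184492 -0.91918183 -0.36397362] 379.6917914366465
top [ 0.37820844 -0.02676843  1.2553834 ] [ 0.14707004 -0.03852227 -0.98846038] 462.5018750526576
wrist [0.2195129  0.58877142 0.38281349] [ 0.21703782 -0.09815171 -0.97134258] 295.77303350997744
{'time_s': np.float64(0.15), 'joint_pos': array([-1.174,  0.412, -0.013,  1.597,  0.006,  1.134, -0.082]), 'joint_vel': array([-0.001, -0.001, -0.001, -0.003, -0.002,  0.   ,  0.   ]), 'joint_efforts': array([ 1.0000e-03, -5.8833e+01,  6.4200e-01, -2.9129e+01, -5.4000e-02,
        1.6000e-02,  0.0000e+00]), 'tcp_pos': array([0.28 , 0.558, 0.302]), 'ee_rot': array([-3.14 ,  0.   ,  2.677]), 'ft_force': array([0.902, 0.192, 1.161]), 'ft_torque': array([ 0.054, -0.059,  0.085]), 'width': np.float64(1.002)}
```

View pics/top0.png

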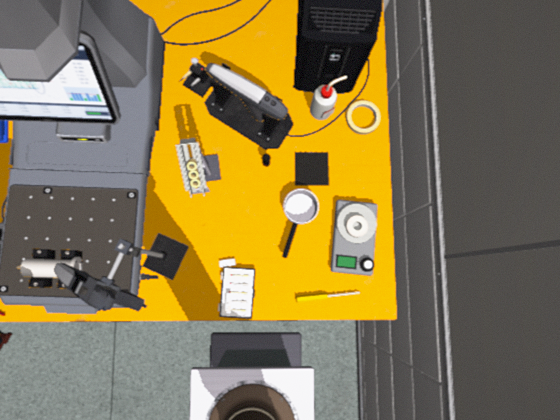

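View pics/side0.png

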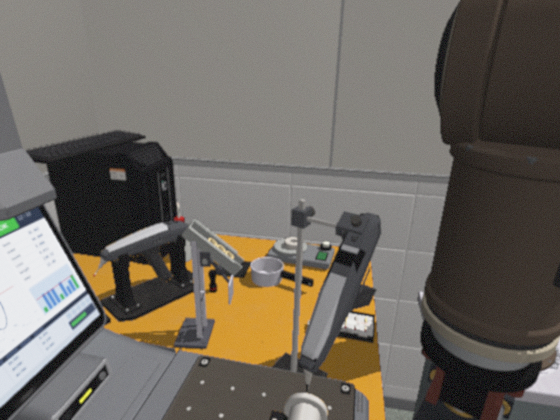

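View pics/wrist0.png

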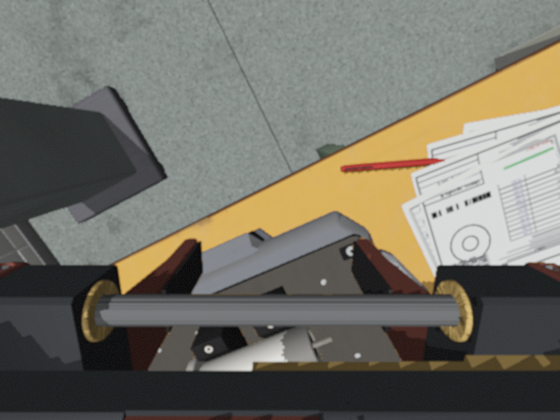

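Run:
```python
from h import *
c=load('top'); im=c['pixels']
cv2.imwrite('pics/t1.png',cv2.resize(im[100:300,160:400],None,fx=3.3,fy=3,interpolation=cv2.INTER_CUBIC))
cv2.imwrite('pics/t2.png',cv2.resize(im[90:215,150:310],None,fx=4.7,fy=4.7,interpolation=cv2.INTER_CUBIC))
s=load('side')['pixels']
cv2.imwrite('pics/s1.png',cv2.resize(s[200:360,170:390],None,fx=3.6,fy=3.6,interpolation=cv2.INTER_CUBIC))
print(proj(c,[[0.28,.558,.3],[.5,0,0],[.9,0,0],[.5,.3,0]]))
```

```text
[[-34.65694949 330.14941593]
 [252.29456419 233.60097239]
 [252.9672397   93.82998339]
 [141.14158543 233.61397312]]
```

View pics/t1.png

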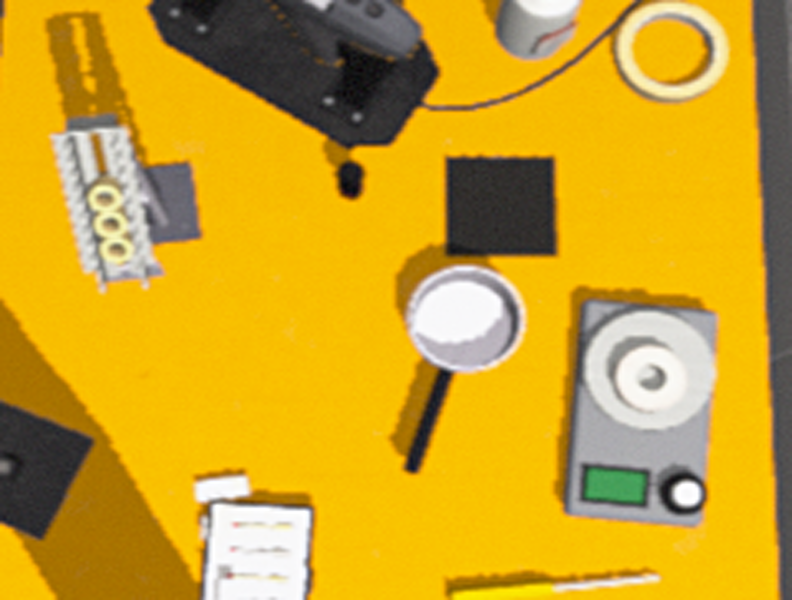

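View pics/t2.png

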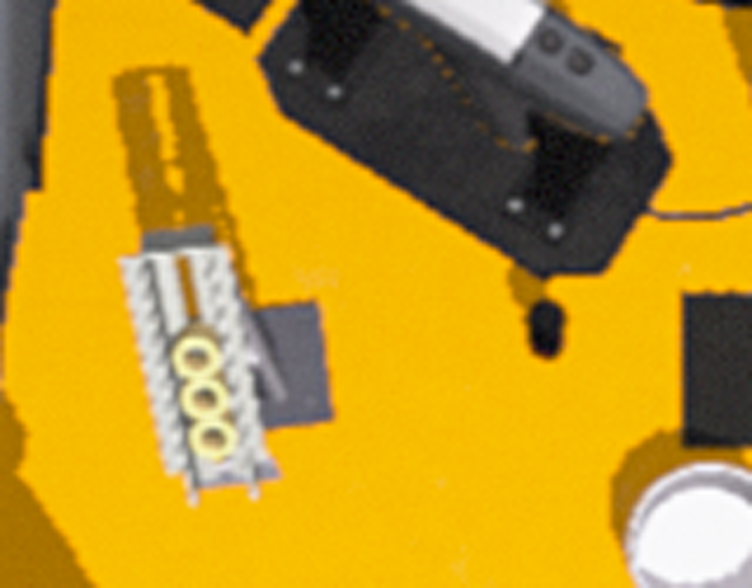

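View pics/s1.png

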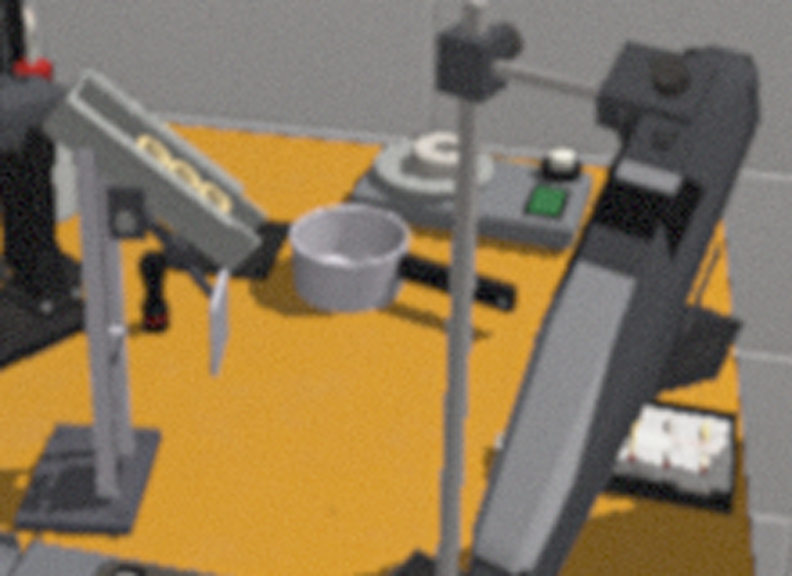

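Run:
```python
from h import *
c=load('top'); im=c['pixels']; hsv=cv2.cvtColor(im,cv2.COLOR_BGR2HSV); H,S,V=cv2.split(hsv)
def comps(m,box,amin=20):
    x0,y0,x1,y1=box; k=np.zeros_like(m); k[y0:y1,x0:x1]=m[y0:y1,x0:x1]
    for q in cv2.findContours(k,cv2.RETR_EXTERNAL,cv2.CHAIN_APPROX_NONE)[0]:
        a=cv2.contourArea(q)
        if a>amin:
            M=cv2.moments(q); e=cv2.fitEllipse(q); r=cv2.minAreaRect(q)
            print('  a',a,'c',round(M['m10']/M['m00'],1),round(M['m01']/M['m00'],1),'ell',np.round(e[0],1),np.round(e[1],1),'box',np.round(cv2.boxPoints(r),1).tolist(), 'rect',np.round(r[1],1),round(r[2],1))
orange=((H>12)&(H<28)&(S>150)).astype(np.uint8)
notor=((S<110)).astype(np.uint8)*255
dark=((V<60)).astype(np.uint8)*255
bright=((V>175)&(S<60)).astype(np.uint8)*255
print('mat');comps(dark,(290,145,335,190))
print('handle');comps(dark,(280,215,310,262))
print('stamp');comps(dark,(255,145,275,170),8)
print('scale');comps(notor,(328,195,380,280))
print('dish');comps(notor&(~dark),(278,184,325,228))
print('bright pan');comps(bright,(330,195,380,280),8)
print('eraser');comps(bright,(215,255,240,269))
print('foot');comps(((S<110)&(V<110)).astype(np.uint8)*255,(200,150,225,185))
print('bench edge x',onz(c,280,318,0))
```

```text
mat
  a 907.0 c 310.9 168.3 ell [310.9 168.4] [35.8 35.9] box [[296.0, 153.0], [327.0, 153.0], [327.0, 184.0], [296.0, 184.0]] rect [31. 31.] 90.0
handle
  a 64.5 c 289.1 239.9 ell [289.1 240.1] [ 2.6 39.2] box [[282.5, 255.5], [293.20001220703125, 223.39999389648438], [295.8999938964844, 224.3000030517578], [285.20001220703125, 256.3999938964844]] rect [ 2.8 33.8] 18.4
stamp
  a 42.5 c 265.5 159.3 ell [265.5 159.2] [ 5.5 10.3] box [[263.0, 164.0], [263.0, 154.0], [268.0, 154.0], [268.0, 164.0]] rect [ 5. 10.] 0.0
  a 26.0 c 267.8 146.1 ell [266.6 146.1] [ 2.9 16.5] box [[260.0, 145.0], [274.0, 145.0], [274.0, 148.0], [260.0, 148.0]] rect [ 3. 14.] 90.0
scale
  a 2903.5 c 353.9 237.3 ell [353.9 237.3] [46.7 86.8] box [[330.20001220703125, 272.0], [335.70001220703125, 199.3000030517578], [377.79998779296875, 202.5], [372.20001220703125, 275.20001220703125]] rect [42.2 72.9] 4.4
dish
  a 977.5 c 300.6 205.8 ell [300.6 205.8] [35.1 35.5] box [[283.0, 188.0], [318.0, 188.0], [318.0, 224.0], [283.0, 224.0]] rect [36. 35.] 90.0
bright pan
  a 16.5 c 345.7 270.1 ell [345.4 270. ] [ 2.1 20.6
[... 320 characters left out ...]
[357.4 228.1] [42. 53.] box [[335.79998779296875, 255.3000030517578], [337.6000061035156, 203.3000030517578], [376.6000061035156, 204.60000610351562], [374.8999938964844, 256.6000061035156]] rect [39.1 52. ] 1.9
eraser
  a 84.0 c 226.8 262.4 ell [226.9 262.4] [ 6.6 17.9] box [[218.5, 259.8999938964844], [233.89999389648438, 258.20001220703125], [234.60000610351562, 264.79998779296875], [219.3000030517578, 266.5]] rect [ 6.6 15.5] 83.7
foot
  a 28.5 c 207.0 161.9 ell [207.6 162.4] [ 3.9 15.7] box [[203.0, 156.0], [207.10000610351562, 154.3000030517578], [213.39999389648438, 170.0], [209.3000030517578, 171.6999969482422]] rect [16.9  4.5] 68.2
bench edge x [ 0.27572168 -0.07440427  0.        ]
```

Run:
```python
from h import *
c=load('top'); im=c['pixels']; hsv=cv2.cvtColor(im,cv2.COLOR_BGR2HSV); H,S,V=cv2.split(hsv)
print('mat',onz(c,311,168.4,.004),'rimcentre',onz(c,300.6,205.8,.045))
for p in [(296,153),(327,153),(327,184),(296,184)]: print(onz(c,*p,.004).round(3))
h0=onz(c,284,255.5,.042);h1=onz(c,294.5,224,.042);print('handle end/root',h0,h1)
print('key',onz(c,367.7,264.3,.036))
print('scale corners',[onz(c,*p,.028).round(3).tolist() for p in [(335.7,199.3),(377.8,202.5),(372.2,275.2),(330.2,272)]])
print('pan',onz(c,356.8,223,.04),'ring',onz(c,357,226,.058), 'hole',onz(c,160+652/3.3,100+377/3,.058))
print('eraser',onz(c,226.8,262.4,.012),'stamp',onz(c,265.5,155,.063))
sc=lambda u,v:(150+u/4.7,90+v/4.7)
print('lip',onz(c,*sc(222,487),.17))
f=[onz(c,*sc(*p),.006) for p in [(318,300),(332,418),(258,308),(272,425)]];print('foot',np.round(f,3).tolist()); d=f[0]-f[1];print(np.degrees(np.arctan2(d[1],d[0])),np.linalg.norm(d))
for z0 in (.185,.19):
  for a,b in [((193,500),(122,258)),((253,495),(228,248))]:
    p=onz(c,*sc(*a),z0);q=onz(c,*sc(*b),z0+.087);d=q-p;print(p.round(3),q.round(3),np.degrees(np.arctan2(d[1],d[0])),np.linalg.norm(d[:2]))
s=load('side'); ss=lambda u,v:(170+u/3.6,200+v/3.6)
print(tri(c,sc(193,500),s,ss(265,237)))  # left wall tip
print(tri(c,sc(205,490),s,ss(240,270)))
print('stand',tri(c,(122,247),s,(170+470/3.6,202)), onz(c,163,256,.0))
b=[onz(c,*sc(*p),.17) for p in [(196,355),(205,398),(213,438)]]; print(np.round(b,3).tolist())
```

```text
mat [ 0.68149754 -0.16234828  0.004     ] rimcentre [ 0.56964214 -0.12871403  0.045     ]
[ 0.725 -0.121  0.004]
[ 0.726 -0.208  0.004]
[ 0.637 -0.206  0.004]
[ 0.637 -0.12   0.004]
handle end/root [ 0.43848776 -0.08398611  0.042     ] [ 0.52137273 -0.11225386  0.042     ]
key [ 0.41539954 -0.30472195  0.036     ]
scale corners [[0.59, -0.225, 0.028], [0.582, -0.34, 0.028], [0.387, -0.318, 0.028], [0.396, -0.206, 0.028]]
pan [ 0.52436172 -0.27835204  0.04      ] ring [ 0.51429405 -0.27491317  0.058     ] hole [ 0.51517197 -0.276455    0.058     ]
eraser [0.42189466 0.06722563 0.012     ] stamp [ 0.70320859 -0.03536861  0.063     ]
lip [0.57878191 0.12749103 0.17      ]
foot [[0.721, 0.097, 0.006], [0.65, 0.088, 0.006], [0.716, 0.132, 0.006], [0.646, 0.123, 0.006]]
7.4724877636024285 0.07176110025752565
[0.569 0.14  0.185] [0.668 0.162 0.272] 12.68471371179243 0.10113010883349713
[0.572 0.11  0.185] [0.673 0.113 0.272] 1.6644987476670996 0.10119121078211547
[0.569 0.139 0.19 ] [0.667 0.161 0.277] 12.656375938181405 0.10052374739619466
[0.571 0.109 0.19 ] [0.672 0.112 0.277] 1.6336715653389713 0.10059502912924066
(array([0.56605156, 0.13830308, 0.19047056]), np.float64(0.004720609485006433))
(array([0.57860377, 0.1367688 , 0.16566188]), np.float64(0.0011704032800774157))
stand (array([0.44075408, 0.23751542, 0.37450697]), np.float64(0.004788244479915663)) [0.43970337 0.23924651 0.        ]
[[0.647, 0.142, 0.17], [0.625, 0.137, 0.17], [0.604, 0.133, 0.17]]
```

Emit:
step_arm(
  steps=[
    [[1,0,0,-0.06,0,0,0],[1,0,0,-0.06,0,0,0],[1,0,0,-0.06,0,0,0],[1,0,0,-0.06,0,0,0]],
  ],
)

```text
time_s: 0.65
tcp_pos: [0.28, 0.5583, 0.5446]
ee_rot: [-3.142, -0.0, 2.677]
ft_force: [1.1, 1.6, -0.1]
width: 1.0
```

```bash
cat >> h.py <<'E'
from scipy.spatial.transform import Rotation as Ro
def plan(P,yaw_deg,g=1,v=.058,w=.18,vertical=True):
    """prints rows from present measured pose to P,yaw with tool down"""
    s=get_state(); p=np.array(s['tcp_pos']); R=Ro.from_euler('xyz',s['ee_rot'])
    Rt=Ro.from_euler('xyz',[np.pi,0,np.radians(yaw_deg)])
    rv=(R.inv()*Rt).as_rotvec(); d=np.array(P)-p
    n=int(max(np.ceil(np.linalg.norm(d)/v),np.ceil(np.linalg.norm(rv)/w),1))
    print('n',n,'dist',d.round(4),'turn',rv.round(3))
    for k in range(n):
        l=R.inv().apply(d/n); print([g]+l.round(4).tolist()+(rv/n).round(4).tolist()); R=R*Ro.from_rotvec(rv/n)
def st():
    s=get_state(); print('t',round(float(s['time_s']),2),'tcp',np.round(s['tcp_pos'],4),'rpy',np.round(s['ee_rot'],3),'F',np.round(s['ft_force'],1),'w',round(float(s['width']),3),'q',np.round(s['joint_pos'],2))
E
python3 -c "
from h import *
st(); plan([.515,-.276,.53],100)"
```

```text
t 0.65 tcp [0.28   0.5583 0.5446] rpy [-3.142 -0.     2.677] F [ 1.1  1.6 -0.1] w 1.0 q [-1.19  0.33  0.01  1.17 -0.    1.65 -0.08]
n 15 dist [ 0.235  -0.8343 -0.0146] turn [-0.     0.     0.931]
[1, -0.0389, -0.0427, 0.001, -0.0, 0.0, 0.0621]
[1, -0.0415, -0.0402, 0.001, -0.0, 0.0, 0.0621]
[1, -0.0439, -0.0375, 0.001, -0.0, 0.0, 0.0621]
[1, -0.0462, -0.0347, 0.001, -0.0, 0.0, 0.0621]
[1, -0.0482, -0.0318, 0.001, -0.0, 0.0, 0.0621]
[1, -0.0501, -0.0288, 0.001, -0.0, 0.0, 0.0621]
[1, -0.0518, -0.0256, 0.001, -0.0, 0.0, 0.0621]
[1, -0.0533, -0.0223, 0.001, -0.0, 0.0, 0.0621]
[1, -0.0546, -0.019, 0.001, -0.0, 0.0, 0.0621]
[1, -0.0556, -0.0156, 0.001, -0.0, 0.0, 0.0621]
[1, -0.0565, -0.0121, 0.001, -0.0, 0.0, 0.0621]
[1, -0.0571, -0.0085, 0.001, -0.0, 0.0, 0.0621]
[1, -0.0576, -0.005, 0.001, -0.0, 0.0, 0.0621]
[1, -0.0578, -0.0014, 0.001, -0.0, 0.0, 0.0621]
[1, -0.0577, 0.0022, 0.001, -0.0, 0.0, 0.0621]
```

Emit:
step_arm(
  steps=[
    [[1,-0.039,-0.043,0.001,0,0,0.062],[1,-0.0415,-0.04,0.001,0,0,0.062],[1,-0.044,-0.0375,0.001,0,0,0.062],[1,-0.046,-0.035,0.001,0,0,0.062],[1,-0.048,-0.032,0.001,0,0,0.062]],
  ],
)

```text
time_s: 1.27
tcp_pos: [0.3582, 0.2783, 0.5375]
ee_rot: [3.142, -0.0, 2.365]
ft_force: [0.6, 0.3, 0.3]
width: 1.005
```

Emit:
step_arm(
  steps=[
    [[1,-0.05,-0.029,0.001,0,0,0.062],[1,-0.052,-0.0255,0.001,0,0,0.062],[1,-0.053,-0.022,0.001,0,0,0.062],[1,-0.0545,-0.019,0.001,0,0,0.062],[1,-0.0555,-0.0155,0.001,0,0,0.062]],
  ],
)

```text
time_s: 1.9
tcp_pos: [0.4365, 0.0008, 0.5327]
ee_rot: [3.141, -0.0, 2.055]
ft_force: [0.9, 0.1, -0.6]
width: 0.998
```

Emit:
step_arm(
  steps=[
    [[1,-0.0565,-0.012,0.04,0,0,0.062],[1,-0.057,-0.0085,0.05,0,0,0.062],[1,-0.0575,-0.005,0.05,0,0,0.062],[1,-0.0578,-0.0014,0.05,0,0,0.062],[1,-0.0577,0.002,0.05,0,0,0.062]],
  ],
)

```text
time_s: 2.52
tcp_pos: [0.5022, -0.2296, 0.3321]
ee_rot: [3.141, 0.0, 1.746]
ft_force: [1.9, 1.2, 0.6]
width: 0.998
```

```bash
python3 -c "
from h import *
st(); snap('wrist','w1.png');plan([.515,-.276,.2],100)"
```

```text
t 2.52 tcp [ 0.5022 -0.2296  0.3321] rpy [3.141 0.    1.746] F [1.9 1.2 0.6] w 0.998 q [-0.27  0.31  0.78  1.77 -0.24  1.15  0.76]
n 3 dist [ 0.0145 -0.0415 -0.1264] turn [-0.008  0.002 -0.007]
[1, -0.0144, 0.0028, 0.0422, -0.0025, 0.0008, -0.0024]
[1, -0.0144, 0.0026, 0.0422, -0.0025, 0.0008, -0.0024]
[1, -0.0144, 0.0025, 0.0422, -0.0025, 0.0008, -0.0024]
```

View pics/w1.png

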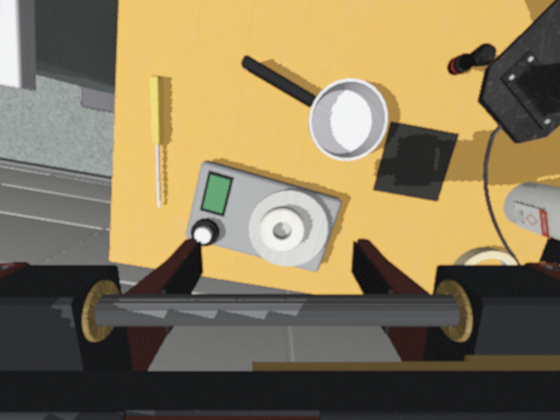

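```bash
python3 -c "
from h import *
c=load('wrist');st()
for n,p,z in [('ring',(282.5,229.5),.058),('pan',(287,227.5),.04),('key',(204.5,233),.036),('mat',(415.5,161),.004),('dish',(348.5,119.5),.045),('hend',(246,61),.042),('hroot',(313,99),.042),('stamp',(486,52),.063)]: print(n,onz(c,*p,z).round(4))
"
```

```text
t 2.58 tcp [ 0.5005 -0.2345  0.3264] rpy [-3.134e+00  2.000e-03  1.738e+00] F [-1.4 -2.5 -0.8] w 0.999 q [-0.26  0.33  0.79  1.78 -0.24  1.15  0.77]
ring [ 0.5171 -0.2723  0.058 ]
pan [ 0.5238 -0.2741  0.04  ]
key [ 0.4168 -0.302   0.036 ]
mat [ 0.6826 -0.161   0.004 ]
dish [ 0.5709 -0.128   0.045 ]
hend [ 0.4412 -0.0859  0.042 ]
hroot [ 0.525  -0.1125  0.042 ]
stamp [ 0.696  -0.0368  0.063 ]
```

```bash
python3 -c "
from h import *
plan([.516,-.274,.2],100);plan([.516,-.274,.125],100)"
```

```text
n 3 dist [ 0.0155 -0.0395 -0.1264] turn [-0.008  0.002 -0.007]
[1, -0.0138, 0.0032, 0.0422, -0.0025, 0.0008, -0.0024]
[1, -0.0138, 0.0031, 0.0422, -0.0025, 0.0008, -0.0024]
[1, -0.0138, 0.0029, 0.0422, -0.0025, 0.0008, -0.0024]
n 4 dist [ 0.0155 -0.0395 -0.2014] turn [-0.008  0.002 -0.007]
[1, -0.0103, 0.0026, 0.0504, -0.0019, 0.0006, -0.0018]
[1, -0.0103, 0.0024, 0.0504, -0.0019, 0.0006, -0.0018]
[1, -0.0103, 0.0023, 0.0504, -0.0019, 0.0006, -0.0018]
[1, -0.0104, 0.0022, 0.0504, -0.0019, 0.0006, -0.0018]
```

Emit:
step_arm(
  steps=[
    [[1,-0.0138,0.003,0.042,0,0,0],[1,-0.0138,0.003,0.042,0,0,0],[1,-0.0138,0.003,0.042,0,0,0],[1,0,0,0,0,0,0]],
  ],
)

```text
time_s: 3.08
tcp_pos: [0.5164, -0.2676, 0.2046]
ee_rot: [-3.136, -0.002, 1.746]
ft_force: [0.5, 0.8, -0.5]
width: 0.999
```

```bash
python3 -c "
from h import *
st();plan([.516,-.274,.125],100)"
```

```text
t 3.08 tcp [ 0.5164 -0.2676  0.2046] rpy [-3.136e+00 -2.000e-03  1.746e+00] F [ 0.5  0.8 -0.5] w 0.999 q [-0.11  0.52  0.7   1.84 -0.4   0.94  0.94]
n 2 dist [-0.0004 -0.0064 -0.0796] turn [-0.006 -0.002  0.   ]
[1, -0.0032, -0.0005, 0.0398, -0.0028, -0.0011, 0.0001]
[1, -0.0032, -0.0007, 0.0398, -0.0028, -0.0011, 0.0001]
```

Emit:
step_arm(
  steps=[
    [[1,-0.006,-0.001,0.04,-0.005,0,0],[1,0,0,0.03,0,0,0],[1,0,0,0.008,0,0,0],[1,0,0,0,0,0,0]],
  ],
)

```text
time_s: 3.58
tcp_pos: [0.5187, -0.2736, 0.1306]
ee_rot: [3.136, 0.0, 1.747]
ft_force: [-0.6, -0.1, 0.3]
width: 0.999
```

Emit:
step_arm(
  steps=[
    [[0.4,0,0,0,0,0,0],[0.4,0,0,0,0,0,0],[0.4,0,0,0,0,0,0],[0.4,0,0,0,0,0,0]],
  ],
)

```text
time_s: 4.08
tcp_pos: [0.5181, -0.2738, 0.1298]
ee_rot: [3.136, -0.0, 1.747]
ft_force: [-1.8, 0.4, 5.1]
width: 0.651
```

```bash
python3 -c "
from h import *
st()"
```

```text
t 4.08 tcp [ 0.5181 -0.2738  0.1298] rpy [ 3.136 -0.     1.747] F [-1.8  0.4  5.1] w 0.651 q [-0.04  0.62  0.62  1.88 -0.5   0.79  1.02]
```

Emit:
step_arm(
  steps=[
    [[0.4,0,0,-0.02,0,0,0],[0.4,0,0,-0.04,0,0,0],[0.4,0,0,0,0,0,0]],
  ],
)

```text
time_s: 4.45
tcp_pos: [0.5192, -0.2749, 0.1929]
ee_rot: [3.132, 0.003, 1.746]
ft_force: [-0.4, -0.1, -2.1]
width: 0.65
```

```bash
python3 -c "
from h import *
st();plan([.682,-.162,.185],100,g=.4,v=.045);snap('wrist','w2.png')"
```

```text
t 4.45 tcp [ 0.5192 -0.2749  0.1929] rpy [3.132e+00 3.000e-03 1.746e+00] F [-0.4 -0.1 -2.1] w 0.65 q [-0.09  0.53  0.68  1.84 -0.43  0.9   0.97]
n 5 dist [ 0.1628  0.1129 -0.0079] turn [0.01  0.003 0.001]
[0.4, 0.0165, 0.036, 0.0019, 0.0019, 0.0006, 0.0002]
[0.4, 0.0166, 0.036, 0.0018, 0.0019, 0.0006, 0.0002]
[0.4, 0.0166, 0.036, 0.0018, 0.0019, 0.0006, 0.0002]
[0.4, 0.0166, 0.036, 0.0017, 0.0019, 0.0006, 0.0002]
[0.4, 0.0166, 0.036, 0.0016, 0.0019, 0.0006, 0.0002]
```

View pics/w2.png

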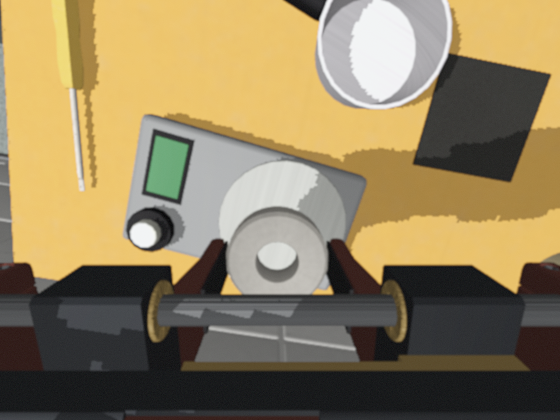

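Emit:
step_arm(
  steps=[
    [[0.4,0.0165,0.036,0.002,0.002,0,0],[0.4,0.0165,0.036,0.002,0.002,0,0],[0.4,0.0165,0.036,0.002,0.002,0,0],[0.4,0.0165,0.036,0.002,0.002,0,0],[0.4,0.0165,0.036,0.002,0.002,0,0]],
  ],
)

```text
time_s: 5.12
tcp_pos: [0.6811, -0.1598, 0.1782]
ee_rot: [-3.135, -0.001, 1.747]
ft_force: [-0.3, -0.1, -1.3]
width: 0.656
```

Emit:
step_arm(
  steps=[
    [[0.4,0,0,0.03,0,0,0],[0.4,0,0,0.03,0,0,0],[0.4,0,0,0,0,0,0]],
  ],
)

```text
time_s: 5.5
tcp_pos: [0.6784, -0.1601, 0.116]
ee_rot: [-3.13, -0.002, 1.747]
ft_force: [-0.2, 0.8, -2.2]
width: 0.648
```

```bash
python3 -c "
from h import *
st();plan([.682,-.162,.096],100,g=.4,v=.045);snap('wrist','w3.png')"
```

```text
t 5.5 tcp [ 0.6784 -0.1601  0.116 ] rpy [-3.130e+00 -2.000e-03  1.747e+00] F [-0.2  0.8 -2.2] w 0.648 q [-0.21  0.8   0.6   1.58 -0.52  0.94  0.74]
n 1 dist [ 0.0036 -0.0019 -0.02  ] turn [-0.011 -0.002  0.002]
[0.4, -0.0025, 0.0034, 0.02, -0.0111, -0.0024, 0.0016]
```

View pics/w3.png

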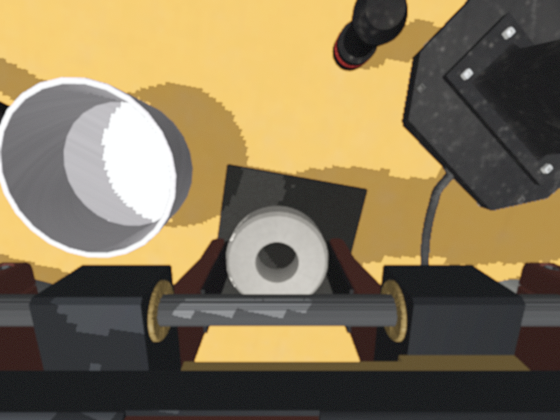

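Emit:
step_arm(
  steps=[
    [[0.4,-0.0025,0.003,0.014,-0.01,0,0],[0.4,0,0,0.006,0,0,0],[0.4,0,0,0,0,0,0]],
  ],
)

```text
time_s: 5.92
tcp_pos: [0.6835, -0.163, 0.0993]
ee_rot: [3.137, -0.0, 1.747]
ft_force: [-0.5, -0.3, -2.1]
width: 0.654
```

```bash
python3 -c "
from h import *
st()"
```

```text
t 5.92 tcp [ 0.6835 -0.163   0.0993] rpy [ 3.137 -0.     1.747] F [-0.5 -0.3 -2.1] w 0.654 q [-0.2   0.82  0.59  1.58 -0.54  0.91  0.76]
```

Emit:
step_arm(
  steps=[
    [[0.4,0,0,0.003,0,0,0],[0.4,0,0,0.002,0,0,0],[0.4,0,0,0,0,0,0]],
  ],
)

```text
time_s: 6.3
tcp_pos: [0.6838, -0.1629, 0.0945]
ee_rot: [3.137, -0.0, 1.747]
ft_force: [0.9, -0.4, -1.6]
width: 0.652
```

Emit:
step_arm(
  steps=[
    [[0.4,0,0,0.002,0,0,0],[0.8,0,0,0,0,0,0],[0.8,0,0,0,0,0,0],[0.8,0,0,0,0,0,0]],
  ],
)

```text
time_s: 6.8
tcp_pos: [0.6838, -0.163, 0.0925]
ee_rot: [3.137, 0.0, 1.747]
ft_force: [-1.5, 0.4, -0.0]
width: 0.8
```

Emit:
step_arm(
  steps=[
    [[0.8,0,0,-0.03,0,0,0],[0.8,0,0,-0.06,0,0,0],[0.8,0,0,-0.04,0,0,0],[0.8,0,0,0,0,0,0]],
  ],
)

```text
time_s: 7.3
tcp_pos: [0.6846, -0.164, 0.2266]
ee_rot: [3.131, 0.002, 1.747]
ft_force: [0.5, -0.2, -0.8]
width: 0.802
```

```bash
python3 -c "
from h import *
snap('wrist','w4.png');snap('top','t4.png');st();plan([.475,-.097,.2],161.1,g=.8)"
```

```text
t 7.4 tcp [ 0.6831 -0.1628  0.2224] rpy [ 3.136 -0.     1.747] F [-0.6 -0.2  0.1] w 0.8 q [-0.25  0.69  0.67  1.51 -0.46  1.1   0.7 ]
n 6 dist [-0.2081  0.0658 -0.0224] turn [ 0.005  0.003 -1.065]
[0.8, 0.0169, -0.0322, 0.0036, 0.0008, 0.0004, -0.1774]
[0.8, 0.0223, -0.0288, 0.0036, 0.0008, 0.0004, -0.1774]
[0.8, 0.027, -0.0244, 0.0036, 0.0008, 0.0004, -0.1774]
[0.8, 0.0309, -0.0192, 0.0037, 0.0008, 0.0004, -0.1774]
[0.8, 0.0338, -0.0134, 0.0037, 0.0008, 0.0004, -0.1774]
[0.8, 0.0356, -0.0073, 0.0037, 0.0008, 0.0004, -0.1774]
```

View pics/w4.png

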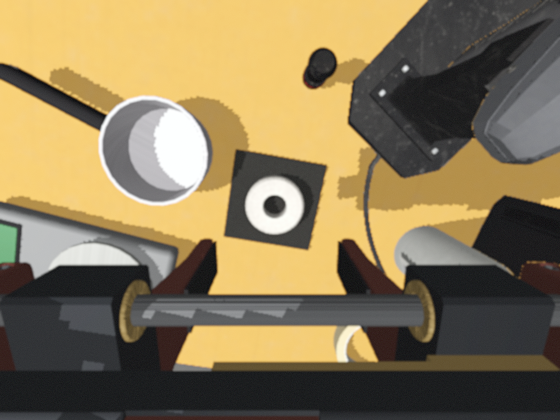

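View pics/t4.png

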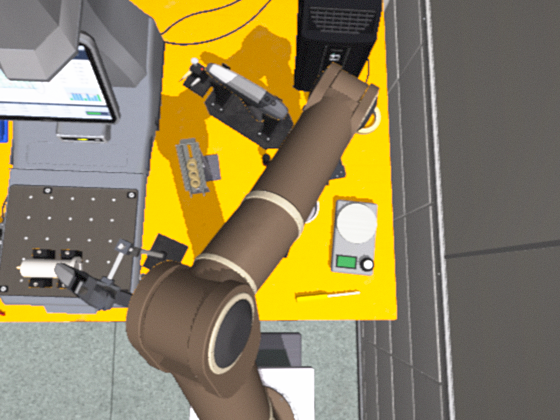

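Emit:
step_arm(
  steps=[
    [[0.8,0.017,-0.032,0.004,0,0,-0.1775],[0.8,0.0225,-0.029,0.004,0,0,-0.1775],[0.8,0.027,-0.0245,0.004,0,0,-0.1775],[0.8,0.031,-0.019,0.004,0,0,-0.1775],[0.8,0.034,-0.0135,0.003,0,0,-0.1775]],
  ],
)

```text
time_s: 8.02
tcp_pos: [0.5075, -0.107, 0.2011]
ee_rot: [3.14, 0.001, 2.641]
ft_force: [0.0, 0.2, 0.8]
width: 0.8
```

Emit:
step_arm(
  steps=[
    [[0.8,0.0355,-0.0075,0.003,0,0,-0.1775],[0.8,0,0,0,0,0,0]],
  ],
)

```text
time_s: 8.28
tcp_pos: [0.4719, -0.0962, 0.1982]
ee_rot: [3.139, 0.0, 2.813]
ft_force: [1.0, 0.2, -0.4]
width: 0.798
```

```bash
python3 -c "
from h import *
snap('wrist','w5.png');snap('side','s5.png');st();plan([.475,-.097,.092],161.1,g=.8)"
```

```text
t 8.38 tcp [ 0.475  -0.097   0.1991] rpy [3.139 0.004 2.81 ] F [ 0.5  0.2 -0.1] w 0.8 q [-0.27  0.31  0.45  2.07 -0.19  0.79  1.54]
n 2 dist [-0.     -0.     -0.1071] turn [ 0.002  0.004 -0.002]
[0.8, 0.0002, -0.0001, 0.0536, 0.0012, 0.002, -0.0008]
[0.8, 0.0001, -0.0001, 0.0536, 0.0012, 0.002, -0.0008]
```

View pics/w5.png

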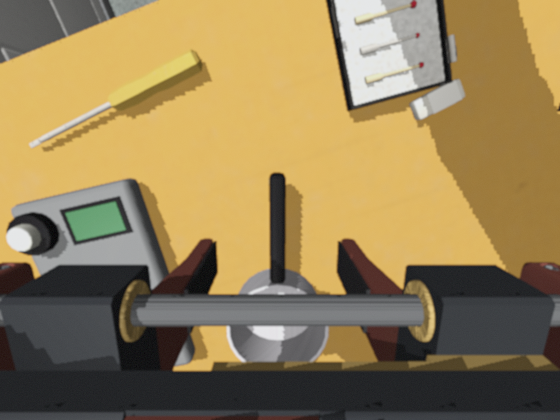

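View pics/s5.png

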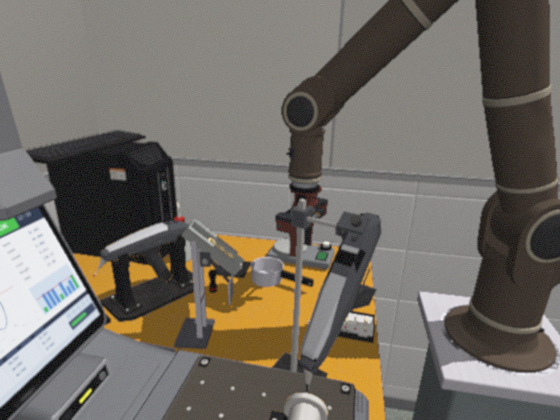

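Emit:
step_arm(
  steps=[
    [[0.8,0,0,0.05,0,0.004,0],[0.8,0,0,0.045,0,0,0],[0.8,0,0,0.012,0,0,0],[0.8,0,0,0,0,0,0]],
  ],
)

```text
time_s: 8.88
tcp_pos: [0.4754, -0.0974, 0.0922]
ee_rot: [3.14, -0.001, 2.811]
ft_force: [-0.0, -0.7, 0.7]
width: 0.8
```

Emit:
step_arm(
  steps=[
    [[0,0,0,0,0,0,0],[0,0,0,0,0,0,0],[0,0,0,0,0,0,0],[0,0,0,0,0,0,0],[0,0,0,0,0,0,0]],
  ],
)

```text
time_s: 9.5
tcp_pos: [0.4752, -0.0969, 0.0928]
ee_rot: [3.139, 0.001, 2.812]
ft_force: [0.5, -0.4, -1.2]
width: 0.269
```

```bash
python3 -c "
from h import *
snap('top','t6.png');st()"
```

```text
t 9.55 tcp [ 0.4752 -0.0969  0.0927] rpy [3.139 0.    2.812] F [-0.9 -0.3 -0. ] w 0.228 q [-0.18  0.5   0.36  2.13 -0.33  0.56  1.66]
```

View pics/t6.png

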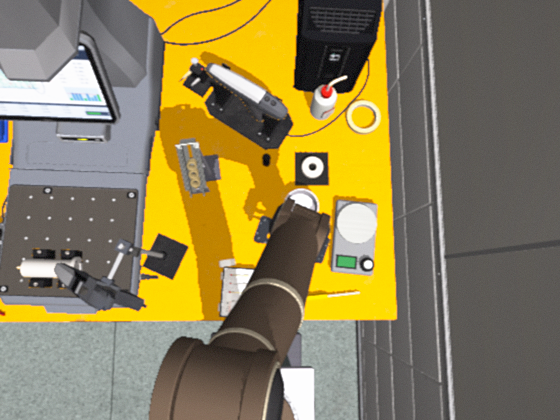

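Emit:
step_arm(
  steps=[
    [[0,0,0,0,0,0,0],[0,0,0,0,0,0,0],[0,0,0,0,0,0,0]],
  ],
)

```text
time_s: 9.93
tcp_pos: [0.4752, -0.0969, 0.0926]
ee_rot: [3.139, 0.0, 2.812]
ft_force: [-0.9, 1.2, 1.7]
width: 0.153
```

Emit:
step_arm(
  steps=[
    [[0,0,0,-0.02,0,0,0],[0,0,0,-0.042,0,0,0],[0,0,0,-0.042,0,0,0],[0,0,0,0,0,0,0]],
  ],
)

```text
time_s: 10.42
tcp_pos: [0.4763, -0.0974, 0.199]
ee_rot: [3.137, 0.005, 2.812]
ft_force: [0.9, 0.8, -2.4]
width: 0.155
```

```bash
python3 -c "
from h import *
st();plan([.430,.0775,.197],204.5,g=0,v=.035);snap('side','s7.png');c=load('side');im=c['pixels'];cv2.imwrite('pics/s7c.png',cv2.resize(im[200:340,200:360],None,fx=4.5,fy=4,interpolation=cv2.INTER_CUBIC))"
```

```text
t 10.43 tcp [ 0.4763 -0.0974  0.199 ] rpy [3.137 0.005 2.812] F [ 0.9  0.8 -2.4] w 0.155 q [-0.28  0.32  0.46  2.07 -0.2   0.79  1.55]
n 6 dist [-0.0463  0.1749 -0.002 ] turn [ 0.002  0.006 -0.757]
[0, 0.0167, 0.0251, 0.0003, 0.0004, 0.0011, -0.1262]
[0, 0.0135, 0.027, 0.0004, 0.0004, 0.0011, -0.1262]
[0, 0.01, 0.0285, 0.0004, 0.0004, 0.0011, -0.1262]
[0, 0.0063, 0.0295, 0.0004, 0.0004, 0.0011, -0.1262]
[0, 0.0025, 0.03, 0.0003, 0.0004, 0.0011, -0.1262]
[0, -0.0013, 0.0301, 0.0003, 0.0004, 0.0011, -0.1262]
```

View pics/s7c.png

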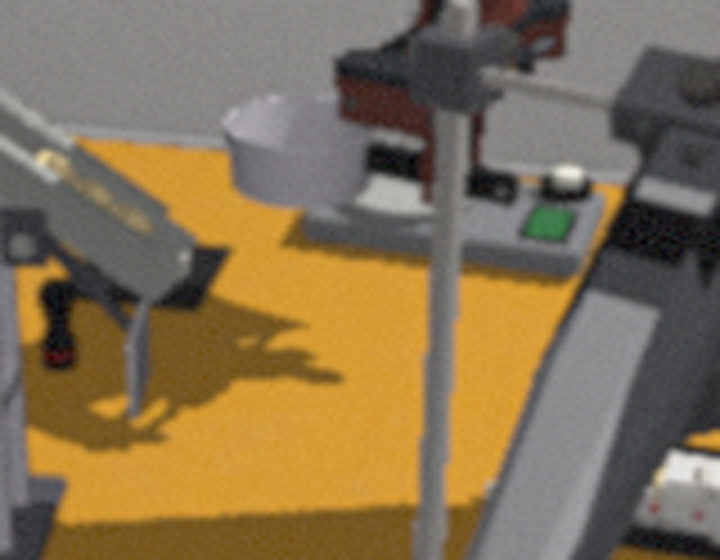

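Emit:
step_arm(
  steps=[
    [[0,0.0165,0.025,0,0,0,-0.126],[0,0.0135,0.027,0,0,0.003,-0.126],[0,0.01,0.0285,0.001,0,0.002,-0.126],[0,0.0065,0.0295,0,0,0,-0.126],[0,0.0025,0.03,0,0,0,-0.126]],
  ],
)

```text
time_s: 11.1
tcp_pos: [0.4351, 0.0493, 0.1944]
ee_rot: [3.138, -0.006, -2.837]
ft_force: [-0.3, 0.2, -2.0]
width: 0.159
```

Emit:
step_arm(
  steps=[
    [[0,-0.0015,0.03,0.001,0,0,-0.126],[0,0,0,0,0,0,0]],
  ],
)

```text
time_s: 11.35
tcp_pos: [0.4276, 0.0793, 0.1935]
ee_rot: [3.136, -0.005, -2.711]
ft_force: [1.3, 0.1, -1.4]
width: 0.156
```

```bash
python3 -c "
from h import *
snap('wrist','w8.png');snap('top','t8.png');snap('side','s8.png');st()
for n,b in [('side',(180,200,340,320)),('top',(150,90,310,270))]:
  im=load(n)['pixels'];x0,y0,x1,y1=b;cv2.imwrite('pics/%s8c.png'%n[0],cv2.resize(im[y0:y1,x0:x1],None,fx=700/(x1-x0) if n=='side' else 3.3,fy=700/(x1-x0) if n=='side' else 3.3,interpolation=cv2.INTER_CUBIC))"
```

```text
t 11.5 tcp [0.4286 0.0768 0.1943] rpy [ 3.138 -0.004 -2.717] F [ 0.1  0.4 -1.3] w 0.16 q [-0.49  0.23  0.24  2.16 -0.08  0.76  1.79]
```

View pics/s8c.png

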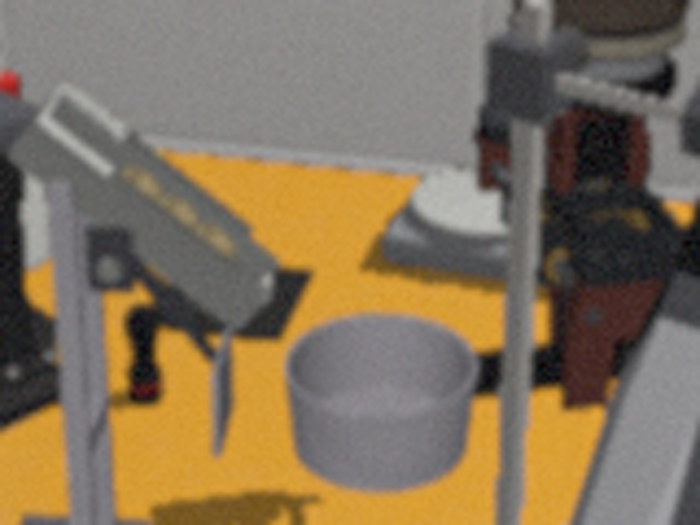

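View pics/t8c.png

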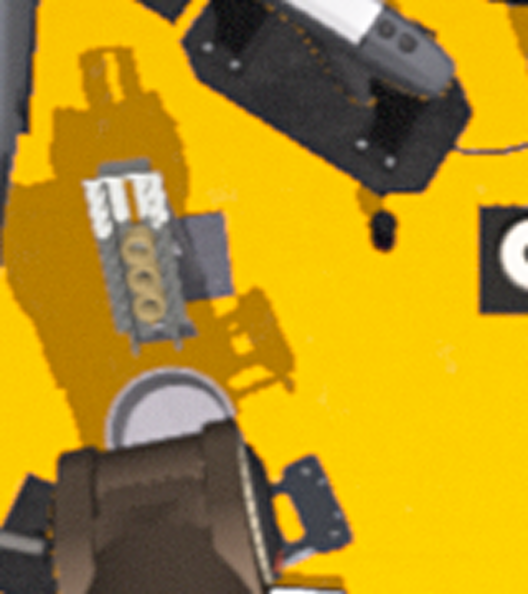

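```bash
python3 -c "
from h import *
c=load('top');s=load('side')
a=np.radians(-2.717*180/np.pi+180.5);p=np.array([.4286+.1*np.cos(a),.0768+.1*np.sin(a),.147]);print('pred',p,proj(c,p),proj(s,p))
print('img centre u=202.1 ->',onz(c,202.1,proj(c,p)[0][1],.147))
# rim top edge
t=onz(c,150+170/3.3,90+367/3.3,.147);print('front rim',t)
e=np.array([np.cos(np.radians(7.4)),np.sin(np.radians(7.4))]);n=np.array([-e[1],e[0]])
L=np.array([.580,.1275]);d=p[:2]-L;print('chute frame',d@e,d@n)
sc=lambda u,v:(180+u/4.375,200+v/4.375)
print('rim side centre',onz(s,*sc(381,362),.147), 'paddle top/bot', [onz(s,*sc(*q),.147) for q in [(226,335)]])
"
```

```text
pred [0.5193577  0.11878856 0.147     ] [[201.61909738 219.6705382 ]] [[266.61554282 281.58513575]]
img centre u=202.1 -> [0.51935854 0.11763657 0.147     ]
front rim [0.56437131 0.12001284 0.147     ]
chute frame -0.061259212308916094 -0.0008284199522751619
rim side centre [0.51747349 0.12298106 0.147     ] paddle top/bot [array([0.59676548, 0.1155379 , 0.147     ])]
```

Emit:
step_arm(
  steps=[
    [[0,-0.0096,-0.0029,-0.003,0,0,0],[0,-0.0096,-0.0029,0,0,0,0],[0,-0.0096,-0.0029,0,0,0,0],[0,0,0,0,0,0,0]],
  ],
)

```text
time_s: 12.0
tcp_pos: [0.4597, 0.0815, 0.1978]
ee_rot: [3.138, -0.002, -2.716]
ft_force: [-0.5, -0.5, -0.7]
width: 0.158
```

```bash
python3 -c "
from h import *
snap('top','t9.png');snap('side','s9.png');st()
im=load('side')['pixels'];cv2.imwrite('pics/s9c.png',cv2.resize(im[200:320,180:340],None,fx=4.375,fy=4.375,interpolation=cv2.INTER_CUBIC))"
```

```text
t 12.1 tcp [0.4588 0.0815 0.1978] rpy [ 3.138e+00 -3.000e-03 -2.716e+00] F [ 0.1  0.4 -2.6] w 0.156 q [-0.48  0.28  0.24  2.1  -0.1   0.78  1.82]
```

View pics/s9c.png

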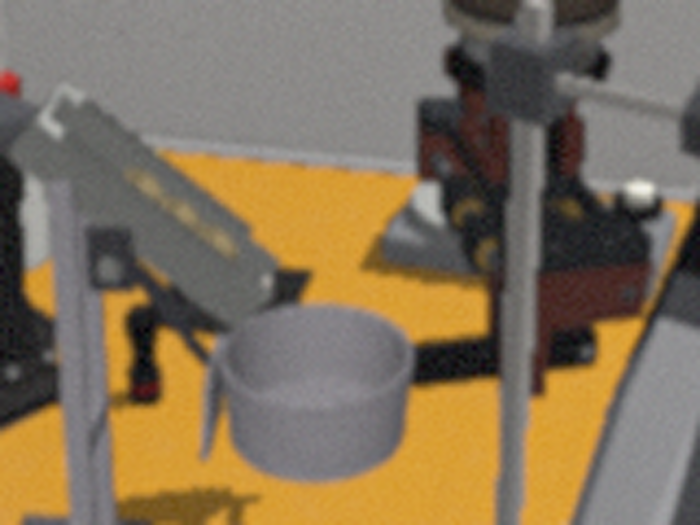

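Emit:
step_arm(
  steps=[
    [[0,-0.0096,-0.0029,0,0,0,0],[0,-0.0086,-0.0026,0,0,0,0],[0,0,0,0,0,0,0],[0,0,0,0,0,0,0],[0,0,0,0,0,0,0]],
  ],
)

```text
time_s: 12.72
tcp_pos: [0.4772, 0.0839, 0.1977]
ee_rot: [3.137, -0.003, -2.715]
ft_force: [-2.2, -1.2, -3.8]
width: 0.157
```

```bash
python3 -c "
from h import *
snap('top','t10.png');snap('side','s10.png');st()
im=load('side')['pixels'];cv2.imwrite('pics/s10c.png',cv2.resize(im[200:320,180:340],None,fx=4.375,fy=4.375,interpolation=cv2.INTER_CUBIC))
im=load('top')['pixels'];cv2.imwrite('pics/t10c.png',cv2.resize(im[110:250,140:300],None,fx=4,fy=4,interpolation=cv2.INTER_CUBIC))"
```

```text
t 12.82 tcp [0.4773 0.084  0.1978] rpy [ 3.137e+00 -3.000e-03 -2.715e+00] F [-2.6 -0.4 -2.6] w 0.156 q [-0.47  0.31  0.24  2.05 -0.1   0.8   1.83]
```

View pics/s10c.png

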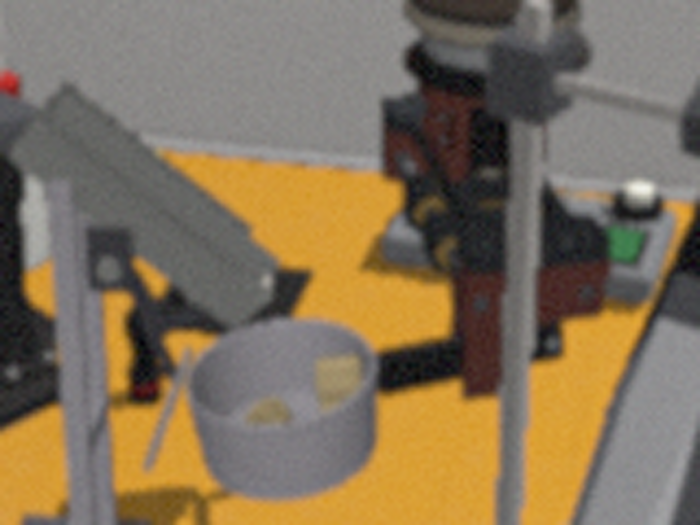

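View pics/t10c.png

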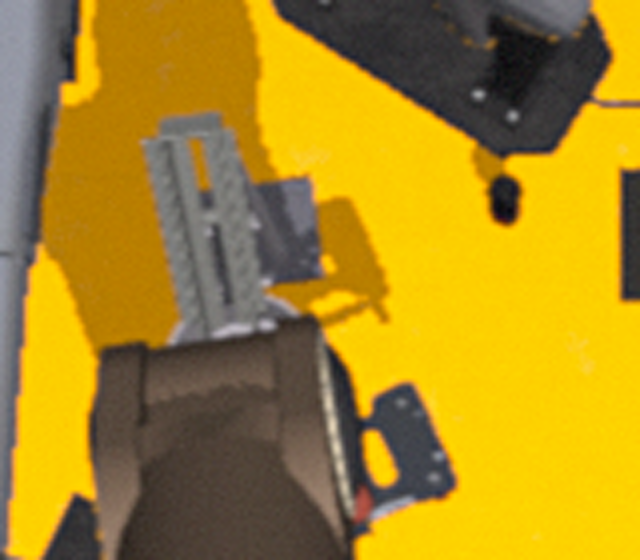

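```bash
python3 -c "
from h import *
snap('wrist','w10.png');st()"
```

```text
t 12.88 tcp [0.4773 0.084  0.1978] rpy [ 3.138e+00 -3.000e-03 -2.715e+00] F [-2.2 -1.  -3.6] w 0.158 q [-0.47  0.31  0.24  2.05 -0.1   0.8   1.83]
```

View pics/w10.png

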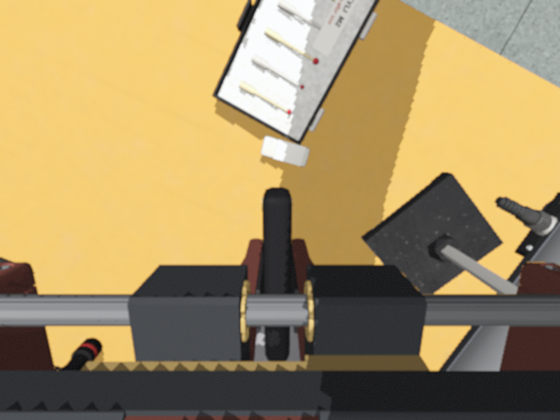

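Emit:
step_arm(
  steps=[
    [[0,0,0,0,0,0,0],[0,0,0,0,0,0,0],[0,0,0,0,0,0,0]],
  ],
)

```text
time_s: 13.25
tcp_pos: [0.4776, 0.084, 0.1979]
ee_rot: [3.138, -0.002, -2.715]
ft_force: [-2.5, -0.6, -3.1]
width: 0.155
```

Emit:
step_arm(
  steps=[
    [[0,0.0096,0.0029,0,0,0,0],[0,0.0144,0.0044,0,0,0,0],[0,0.0192,0.0058,0,0,0,0],[0,0.0096,0.0029,0,0,0,0],[0,0,0,0,0,0,0]],
  ],
)

```text
time_s: 13.88
tcp_pos: [0.4226, 0.0769, 0.1985]
ee_rot: [3.137, -0.001, -2.715]
ft_force: [1.0, 0.8, -2.6]
width: 0.159
```

```bash
python3 -c "
from h import *
snap('top','t11.png');snap('side','s11.png');st()
im=load('side')['pixels'];cv2.imwrite('pics/s11c.png',cv2.resize(im[200:320,180:340],None,fx=4.375,fy=4.375,interpolation=cv2.INTER_CUBIC))
im=load('top')['pixels'];cv2.imwrite('pics/t11c.png',cv2.resize(im[110:250,140:300],None,fx=4,fy=4,interpolation=cv2.INTER_CUBIC))"
```

```text
t 13.97 tcp [0.4236 0.077  0.1985] rpy [ 3.138e+00 -1.000e-03 -2.715e+00] F [ 0.1 -0.2 -2.5] w 0.155 q [-0.5   0.22  0.24  2.17 -0.08  0.76  1.79]
```

View pics/s11c.png

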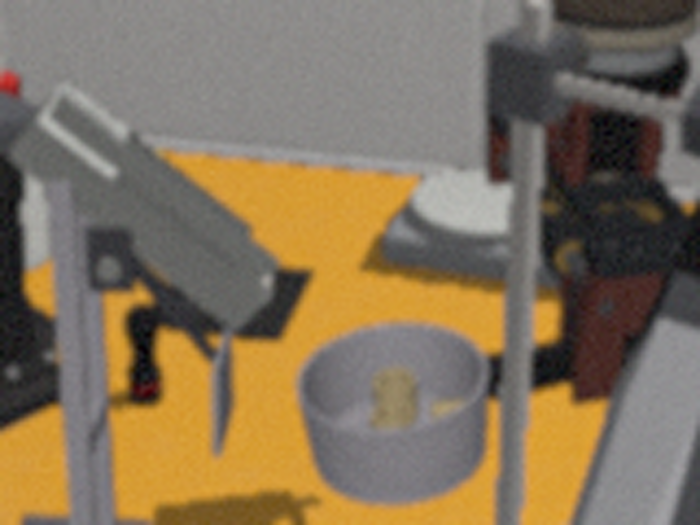

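View pics/t11c.png

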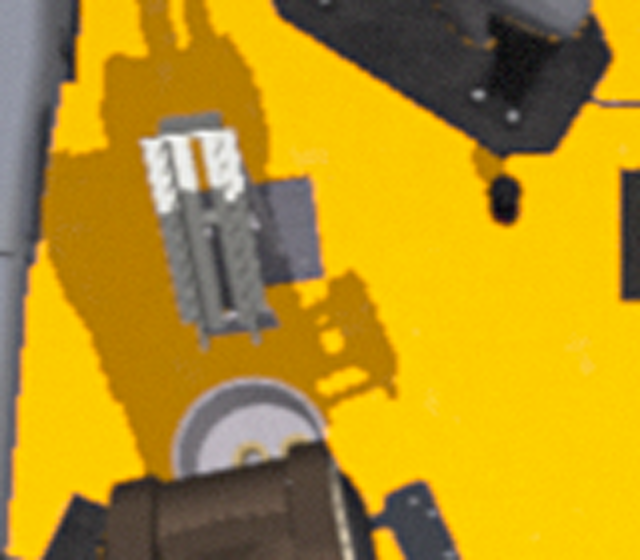

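```bash
python3 -c "
from h import *
s=load('side');c=load('top');w=snap('wrist','w11.png')
a=np.radians(-155.56+180.5-0.2);G=np.array([.4236,.077,.1985-.061]);f=np.array([np.cos(a),np.sin(a),0]);l=np.array([-f[1],f[0],0])
for t in [0,4,8,12]:
  th=np.radians(t);F=f*np.cos(th)+np.array([0,0,-np.sin(th)]);U=f*np.sin(th)+np.array([0,0,np.cos(th)])
  C=G+.1*F+.014*U
  ang=np.linspace(0,2*np.pi,60)
  rim=np.array([C+.047*(np.cos(x)*F+np.sin(x)*l) for x in ang]);q=(proj(s,rim)-[180,200])*4.375
  i=q[:,0].argmin();j=q[:,0].argmax()
  he=G-.043*F+0.011*U
  base=np.array([C-.045*U+.043*(np.cos(x)*F+np.sin(x)*l) for x in ang]);b=(proj(s,base)-[180,200])*4.375
  print(t,'rim L',q[i].round(),'R',q[j].round(),'top',q[:,1].min().round(),'bot',q[:,1].max().round(),'base bot',b[b[:,1].argmax()].round(),'hend wrist',proj(w,he).round(1), 'hend side',((proj(s,he)-[180,200])*4.375).round())
"
```

```text
0 rim L [291. 350.] R [487. 353.] top 300.0 bot 406.0 base bot [392. 483.] hend wrist [[275.8 194.2]] hend side [[667. 323.]]
4 rim L [290. 369.] R [485. 360.] top 311.0 bot 420.0 base bot [387. 496.] hend wrist [[275.8 197.4]] hend side [[666. 318.]]
8 rim L [290. 387.] R [484. 367.] top 321.0 bot 436.0 base bot [383. 508.] hend wrist [[275.9 201.2]] hend side [[664. 313.]]
12 rim L [292. 404.] R [483. 374.] top 331.0 bot 451.0 base bot [381. 521.] hend wrist [[275.9 205.5]] hend side [[662. 309.]]
```

View pics/w11.png

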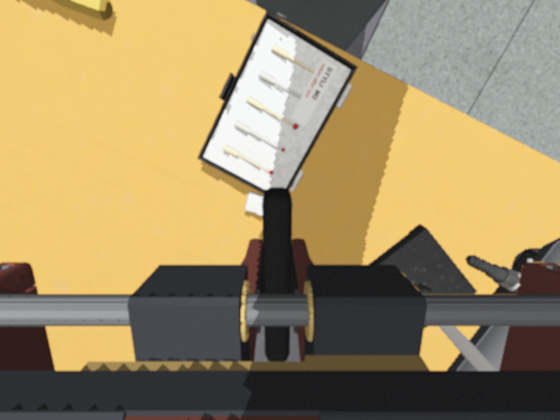

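```bash
cat >> h.py <<'E'
def plan2(grip,yaw_deg,tilt_deg,g=0,v=.04,w=.12):
    "grip point target (world), tool yaw, tilt about tool y (negative lifts the far side)"
    s=get_state(); p=np.array(s['tcp_pos']); R=Ro.from_euler('xyz',s['ee_rot'])
    Rt=Ro.from_euler('xyz',[np.pi,0,np.radians(yaw_deg)])*Ro.from_rotvec([0,np.radians(tilt_deg),0])
    P=np.array(grip)-.061*Rt.apply([0,0,1])
    rv=(R.inv()*Rt).as_rotvec(); d=P-p
    n=int(max(np.ceil(np.linalg.norm(d)/v),np.ceil(np.linalg.norm(rv)/w),1))
    print('n',n,'dist',d.round(4),'turn',rv.round(3),'P',P.round(4))
    for k in range(n):
        l=R.inv().apply(d/n); print([g]+l.round(4).tolist()+(rv/n).round(4).tolist()); R=R*Ro.from_rotvec(rv/n)
E
python3 -c "
from h import *
a=np.radians(-25+.5);print(.524-.1*np.cos(a),-.276-.1*np.sin(a))
plan2([.4236,.077,.1375],204.4,-6)
plan2([.433,-.2345,.14],155,-6)"
```

```text
0.4330038729123457 -0.2345306757343761
n 1 dist [-0.0059 -0.0026 -0.0002] turn [ 0.004 -0.106  0.   ] P [0.4178 0.0744 0.1982]
[0, 0.0065, 0.0, 0.0002, 0.0038, -0.1059, 0.0002]
n 8 dist [ 0.0035 -0.3088  0.0023] turn [ 0.048 -0.101  0.862] P [ 0.4272 -0.2318  0.2007]
[0, 0.0156, -0.0353, -0.0004, 0.006, -0.0126, 0.1077]
[0, 0.0117, -0.0368, -0.0004, 0.006, -0.0126, 0.1077]
[0, 0.0076, -0.0378, -0.0003, 0.006, -0.0126, 0.1077]
[0, 0.0035, -0.0384, -0.0001, 0.006, -0.0126, 0.1077]
[0, -0.0006, -0.0386, 0.0001, 0.006, -0.0126, 0.1077]
[0, -0.0048, -0.0383, 0.0004, 0.006, -0.0126, 0.1077]
[0, -0.0089, -0.0376, 0.0007, 0.006, -0.0126, 0.1077]
[0, -0.0128, -0.0364, 0.0011, 0.006, -0.0126, 0.1077]
```

Emit:
step_arm(
  steps=[
    [[0,0.003,0,0,0,-0.05,0],[0,0.0035,0,0,0,-0.055,0],[0,0,0,0,0,0,0]],
  ],
)

```text
time_s: 14.4
tcp_pos: [0.4168, 0.0738, 0.1979]
ee_rot: [3.137, 0.102, -2.716]
ft_force: [-0.3, 0.4, -2.9]
width: 0.156
```

```bash
python3 -c "
from h import *
st();plan2([.433,-.2345,.14],155,-6)
snap('side','s12.png')
im=load('side')['pixels'];cv2.imwrite('pics/s12c.png',cv2.resize(im[200:320,180:340],None,fx=4.375,fy=4.375,interpolation=cv2.INTER_CUBIC))"
```

```text
t 14.4 tcp [0.4168 0.0738 0.1979] rpy [ 3.137  0.102 -2.716] F [-0.3  0.4 -2.9] w 0.156 q [-0.48  0.16  0.23  2.25 -0.1   0.64  1.81]
n 8 dist [ 0.0104 -0.3056  0.0027] turn [ 0.093 -0.004  0.857] P [ 0.4272 -0.2318  0.2007]
[0, 0.0145, -0.0353, -0.002, 0.0116, -0.0005, 0.1071]
[0, 0.0106, -0.0367, -0.0016, 0.0116, -0.0005, 0.1071]
[0, 0.0066, -0.0376, -0.0011, 0.0116, -0.0005, 0.1071]
[0, 0.0025, -0.0381, -0.0007, 0.0116, -0.0005, 0.1071]
[0, -0.0015, -0.0382, -0.0003, 0.0116, -0.0005, 0.1071]
[0, -0.0056, -0.0378, 0.0002, 0.0116, -0.0005, 0.1071]
[0, -0.0096, -0.037, 0.0006, 0.0116, -0.0005, 0.1071]
[0, -0.0135, -0.0357, 0.0011, 0.0116, -0.0005, 0.1071]
```

View pics/s12c.png

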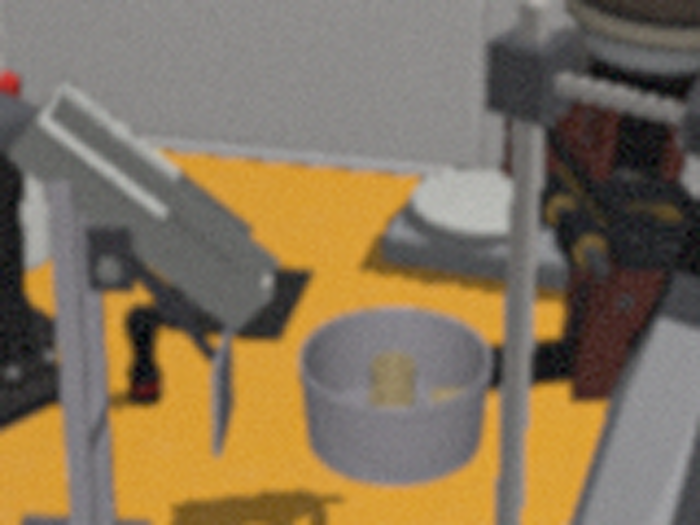

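Level now. Transport to the scale.

Emit:
step_arm(
  steps=[
    [[0,0.008,-0.02,-0.001,0.006,0,0.055],[0,0.0125,-0.036,-0.0015,0.011,0,0.105],[0,0.0085,-0.037,-0.0015,0.0115,0,0.107],[0,0.0045,-0.038,-0.001,0.0115,0,0.107],[0,0.0005,-0.038,-0.0005,0.0115,0,0.107]],
  ],
)

```text
time_s: 15.08
tcp_pos: [0.4236, -0.102, 0.1996]
ee_rot: [3.14, 0.101, 3.078]
ft_force: [1.0, 0.7, -3.0]
width: 0.153
```

Emit:
step_arm(
  steps=[
    [[0,-0.0035,-0.038,0,0.0115,0,0.107],[0,-0.0075,-0.0375,0.0005,0.0115,0,0.107],[0,-0.011,-0.036,0.001,0.011,0,0.105],[0,-0.008,-0.017,0.0005,0.006,0,0.055],[0,0,0,0,0,0,0]],
  ],
)

```text
time_s: 15.7
tcp_pos: [0.428, -0.2337, 0.2002]
ee_rot: [-3.14, 0.101, 2.706]
ft_force: [-0.1, 0.2, -3.0]
width: 0.159
```

```bash
python3 -c "
from h import *
snap('side','s13.png');snap('top','t13.png');st();plan2([.433,-.2345,.1],155,-6)
im=load('side')['pixels'];cv2.imwrite('pics/s13c.png',cv2.resize(im[200:300,240:360],None,fx=5.8,fy=5.8,interpolation=cv2.INTER_CUBIC))
im=load('top')['pixels'];cv2.imwrite('pics/t13c.png',cv2.resize(im[150:300,280:400],None,fx=4,fy=4,interpolation=cv2.INTER_CUBIC))"
```

```text
t 15.8 tcp [ 0.428  -0.2316  0.2   ] rpy [-3.141  0.1    2.71 ] F [-0.2 -0.3 -3.9] w 0.158 q [-0.07  0.28  0.55  2.13 -0.24  0.68  1.78]
n 1 dist [-0.0008 -0.0002 -0.0394] turn [ 0.    -0.005  0.004] P [ 0.4272 -0.2318  0.1607]
[0, 0.0046, -0.0005, 0.0391, 0.0003, -0.005, 0.0043]
```

View pics/s13c.png

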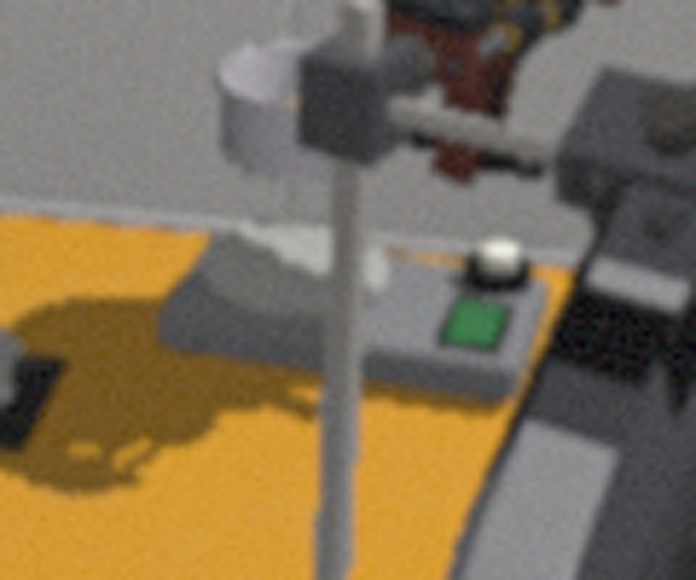

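View pics/t13c.png

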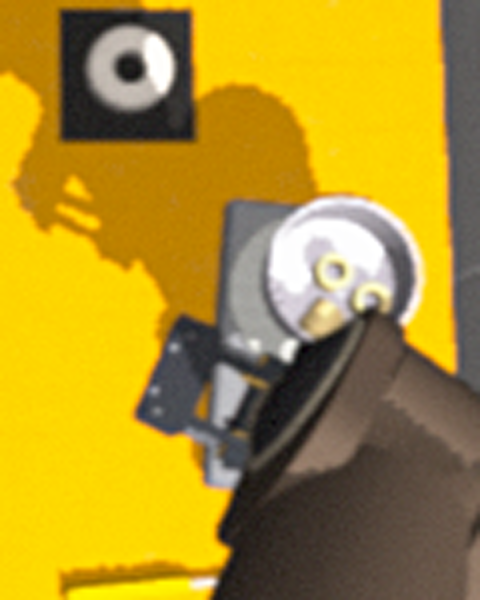

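```bash
python3 -c "
from h import *
c=load('top')
print(onz(c,366.4,218.3,.153),onz(c,280+267/4,218.3,.153),onz(c,280+424/4,218.3,.153),onz(c,366.4,150+196/4,.153))"
```

```text
[ 0.5222213  -0.27863752  0.153     ] [ 0.5221825  -0.23091196  0.153     ] [ 0.52226009 -0.32635572  0.153     ] [ 0.56956564 -0.28022357  0.153     ]
```

Emit:
step_arm(
  steps=[
    [[0,0.002,0,0.02,0,0,0],[0,0.003,0,0.03,0,0,0],[0,0.001,0,0.01,0,0,0],[0,0,0,0,0,0,0]],
  ],
)

```text
time_s: 16.3
tcp_pos: [0.4281, -0.2318, 0.1398]
ee_rot: [-3.141, 0.1, 2.709]
ft_force: [1.2, -0.5, -1.5]
width: 0.157
```

Emit:
step_arm(
  steps=[
    [[0,0.0003,0,0.003,0,0,0],[0,0.0003,0,0.003,0,0,0],[0,0,0,0,0,0,0]],
  ],
)

```text
time_s: 16.68
tcp_pos: [0.4287, -0.2327, 0.1345]
ee_rot: [-3.141, 0.102, 2.708]
ft_force: [-0.1, 1.1, 1.1]
width: 0.159
```

```bash
python3 -c "
from h import *
snap('side','s14.png');snap('top','t14.png');st()
im=load('side')['pixels'];cv2.imwrite('pics/s14c.png',cv2.resize(im[200:300,240:360],None,fx=5.8,fy=5.8,interpolation=cv2.INTER_CUBIC))
im=load('top')['pixels'];cv2.imwrite('pics/t14c.png',cv2.resize(im[150:300,280:400],None,fx=4,fy=4,interpolation=cv2.INTER_CUBIC))"
```

```text
t 16.77 tcp [ 0.4286 -0.2327  0.1345] rpy [-3.141  0.102  2.708] F [-1.2  1.4  1.5] w 0.155 q [ 0.01  0.4   0.47  2.17 -0.36  0.53  1.88]
```

View pics/s14c.png

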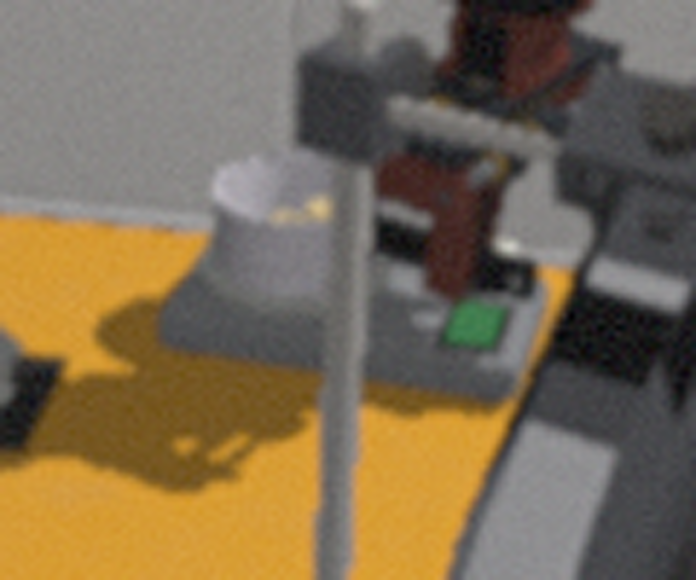

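View pics/t14c.png

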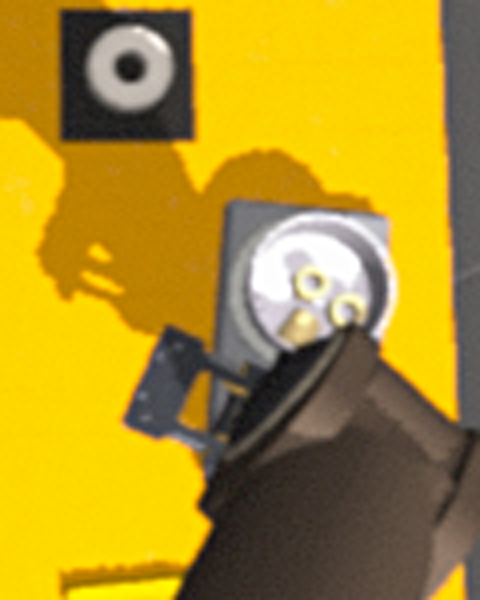

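Emit:
step_arm(
  steps=[
    [[0.5,0,0,0,0,0,0],[0.5,0,0,0,0,0,0],[0.5,0,0,0,0,0,0]],
  ],
)

```text
time_s: 17.15
tcp_pos: [0.4283, -0.2326, 0.1341]
ee_rot: [-3.141, 0.101, 2.708]
ft_force: [0.7, -0.8, 0.5]
width: 0.46
```

Emit:
step_arm(
  steps=[
    [[0.5,-0.002,0,-0.02,0,0,0],[0.5,-0.004,0,-0.04,0,0,0],[0.5,-0.006,0,-0.06,0,0,0],[0.5,0,0,0,0,0,0]],
  ],
)

```text
time_s: 17.65
tcp_pos: [0.4298, -0.2335, 0.2585]
ee_rot: [3.14, 0.108, 2.708]
ft_force: [0.9, 0.1, 0.6]
width: 0.5
```

```bash
python3 -c "
from h import *
snap('side','s15.png');snap('top','t15.png');snap('wrist','w15.png');st()
im=load('side')['pixels'];cv2.imwrite('pics/s15c.png',cv2.resize(im[200:300,240:360],None,fx=5.8,fy=5.8,interpolation=cv2.INTER_CUBIC))
im=load('top')['pixels'];cv2.imwrite('pics/t15c.png',cv2.resize(im[150:300,280:400],None,fx=4,fy=4,interpolation=cv2.INTER_CUBIC))"
```

```text
t 17.8 tcp [ 0.4278 -0.232   0.2541] rpy [-3.142  0.1    2.708] F [-0.5  0.4 -0.8] w 0.5 q [-0.14  0.2   0.61  2.07 -0.16  0.81  1.7 ]
```

View pics/s15c.png

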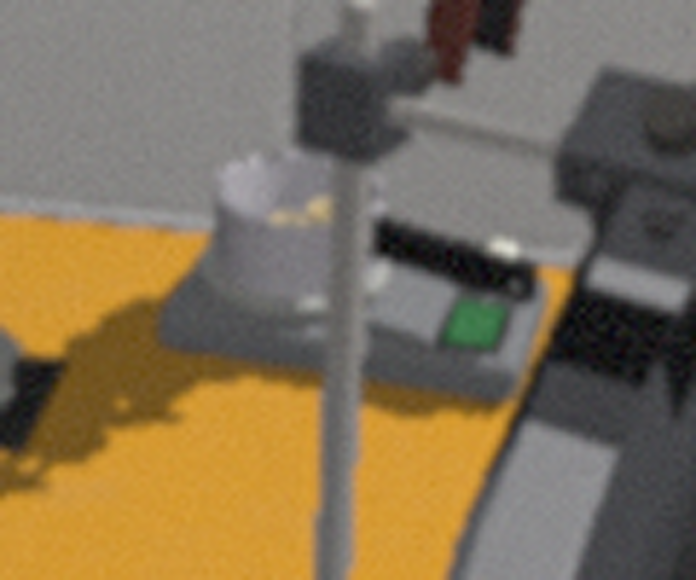

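View pics/t15c.png

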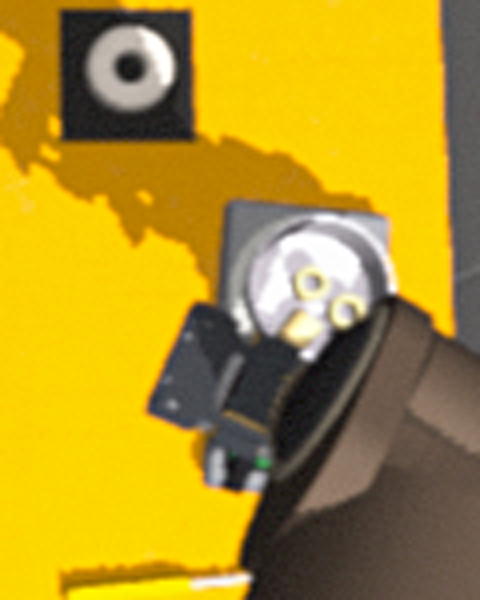

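View pics/w15.png

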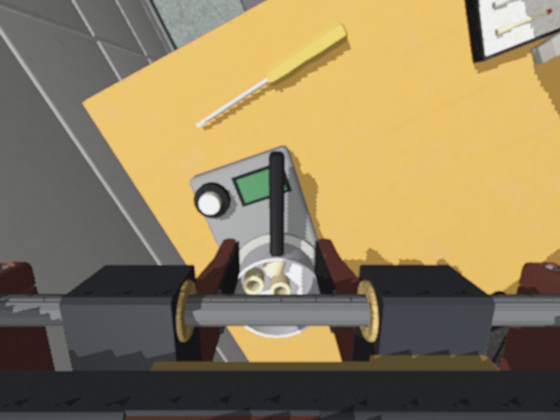

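```bash
python3 -c "
from h import *
c=load('top');w=load('wrist')
print('dish',onz(c,360,222,.085),'key',onz(w,209,203.5,.036), 'bench edge',onz(c,396,260,0))
plan2([.4155,-.302,.115],120,0,v=.05,w=.17)"
```

```text
dish [ 0.5215337  -0.27735806  0.085     ] key [ 0.41799176 -0.30515603  0.036     ] bench edge [ 0.42795378 -0.39073525  0.        ]
n 4 dist [-0.0123 -0.07   -0.0781] turn [0.031 0.097 0.613] P [ 0.4155 -0.302   0.176 ]
[0, -0.0026, -0.0172, 0.0199, 0.0077, 0.0243, 0.1534]
[0, -0.0057, -0.0164, 0.0199, 0.0077, 0.0243, 0.1534]
[0, -0.0086, -0.0151, 0.0199, 0.0077, 0.0243, 0.1534]
[0, -0.0112, -0.0135, 0.0197, 0.0077, 0.0243, 0.1534]
```

Emit:
step_arm(
  steps=[
    [[0,-0.0026,-0.0172,0.016,0.0077,0.0243,0.1534],[0,-0.0057,-0.0164,0.02,0.0077,0.0243,0.1534],[0,-0.0086,-0.0151,0.02,0.0077,0.0243,0.1534],[0,-0.0112,-0.0135,0.02,0.0077,0.0243,0.1534],[0,0,0,0,0,0,0]],
  ],
)

```text
time_s: 18.42
tcp_pos: [0.4138, -0.3029, 0.1773]
ee_rot: [-3.137, -0.003, 2.092]
ft_force: [-0.2, 0.4, 0.4]
width: 0.008
```

```bash
python3 -c "
from h import *
snap('wrist','w16.png');snap('top','t16.png');st();plan2([.416,-.303,.059],120,0)"
```

```text
t 18.52 tcp [ 0.4149 -0.302   0.1791] rpy [-3.140e+00 -1.000e-03  2.096e+00] F [0.4 0.4 1. ] w 0.007 q [-0.01  0.44  0.7   2.03 -0.39  0.81  1.44]
n 2 dist [ 0.0011 -0.001  -0.0591] turn [-0.002 -0.001  0.002] P [ 0.416 -0.303  0.12 ]
[0, -0.0007, 0.0003, 0.0295, -0.0009, -0.0004, 0.0009]
[0, -0.0007, 0.0003, 0.0295, -0.0009, -0.0004, 0.0009]
```

View pics/w16.png

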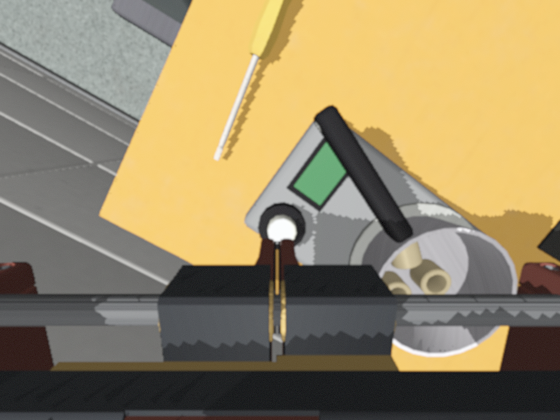

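```bash
python3 -c "
from h import *
w=load('wrist');print(onz(w,282,229.5,.036))"
```

```text
[ 0.41779039 -0.30314523  0.036     ]
```

Emit:
step_arm(
  steps=[
    [[0,-0.0007,0.0003,0.03,0,0,0],[0,-0.0007,0.0003,0.026,0,0,0],[0,0,0,0,0,0,0]],
  ],
)

```text
time_s: 18.9
tcp_pos: [0.4175, -0.3025, 0.1247]
ee_rot: [3.14, 0.0, 2.097]
ft_force: [-0.2, 2.1, 3.7]
width: 0.007
```

Emit:
step_arm(
  steps=[
    [[0,0,0,0.004,0,0,0],[0,0,0,0,0,0,0]],
  ],
)

```text
time_s: 19.15
tcp_pos: [0.4175, -0.3027, 0.1235]
ee_rot: [3.137, 0.0, 2.097]
ft_force: [-8.6, 8.1, 42.5]
width: 0.007
```

Emit:
step_arm(
  steps=[
    [[0,0,0,0.003,0,0,0],[0,0,0,0,0,0,0]],
  ],
)

```text
time_s: 19.4
tcp_pos: [0.4175, -0.3029, 0.1228]
ee_rot: [3.135, 0.0, 2.096]
ft_force: [-17.4, 13.9, 74.4]
width: 0.005
```

Emit:
step_arm(
  steps=[
    [[0,0,0,-0.007,0,0,0],[0,0,0,0,0,0,0]],
  ],
)

```text
time_s: 19.65
tcp_pos: [0.4176, -0.3026, 0.1256]
ee_rot: [3.139, 0.002, 2.097]
ft_force: [0.1, 0.2, 2.8]
width: 0.005
```

```bash
python3 -c "
from h import *
snap('wrist','w17.png');snap('top','t17.png');snap('side','s17.png');st()
im=load('side')['pixels'];cv2.imwrite('pics/s17c.png',cv2.resize(im[200:300,240:360],None,fx=5.8,fy=5.8,interpolation=cv2.INTER_CUBIC))"
```

```text
t 19.8 tcp [ 0.4176 -0.3026  0.1244] rpy [3.140e+00 1.000e-03 2.096e+00] F [1.7 2.  5.3] w 0.01 q [ 0.06  0.53  0.62  2.06 -0.48  0.7   1.51]
```

View pics/w17.png

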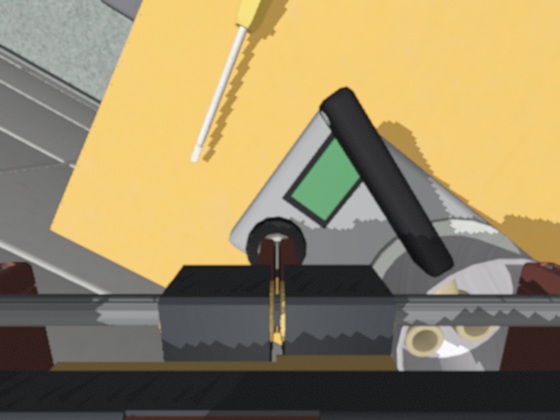

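View pics/s17c.png

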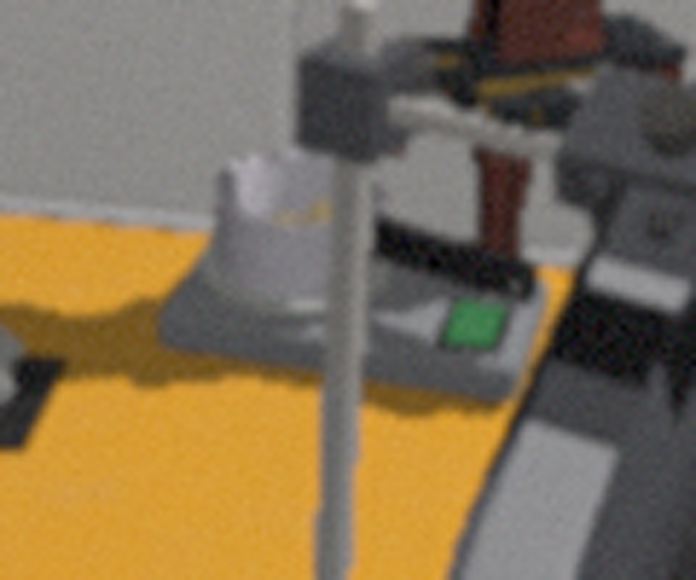

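```bash
python3 -c "
from h import *
import numpy as np
im0=cv2.imread('pics/side0.png')
c=load('top');s=load('side')
# key in side0: crop s1 (563,155)/3.6+(170,200)
print(tri(c,(367.7,264.3),s,(170+563/3.6,200+156/3.6)))
w=load('wrist');im=w['pixels'];cv2.imwrite('pics/w17c.png',cv2.resize(im[200:300,220:340],None,fx=6,fy=6,interpolation=cv2.INTER_CUBIC))"
```

```text
(array([ 0.41381356, -0.30272585,  0.04479598]), np.float64(0.0026344250369288594))
```

View pics/w17c.png

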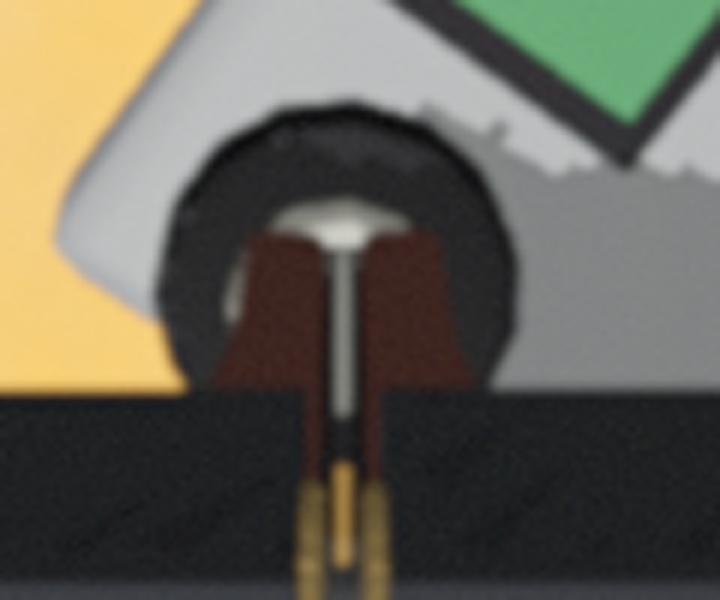

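Emit:
step_arm(
  steps=[
    [[0,0,0,-0.001,0,0,0],[0,0,0,0,0,0,0]],
  ],
)

```text
time_s: 20.05
tcp_pos: [0.4172, -0.3032, 0.1249]
ee_rot: [3.141, 0.001, 2.095]
ft_force: [1.9, 2.2, 3.4]
width: 0.009
```

Emit:
step_arm(
  steps=[
    [[0,0,0,-0.002,0,0,0],[0,0,0,0,0,0,0]],
  ],
)

```text
time_s: 20.3
tcp_pos: [0.4167, -0.3035, 0.1269]
ee_rot: [-3.141, 0.001, 2.094]
ft_force: [1.8, 1.0, 3.7]
width: 0.005
```

Emit:
step_arm(
  steps=[
    [[0,0,0,-0.002,0,0,0],[0,0,0,0,0,0,0]],
  ],
)

```text
time_s: 20.55
tcp_pos: [0.4165, -0.3036, 0.1289]
ee_rot: [-3.141, 0.001, 2.093]
ft_force: [1.5, 0.5, 1.1]
width: 0.004
```

Emit:
step_arm(
  steps=[
    [[0,0,0,-0.003,0,0,0],[0,0,0,0,0,0,0]],
  ],
)

```text
time_s: 20.8
tcp_pos: [0.4164, -0.3034, 0.1319]
ee_rot: [-3.141, 0.0, 2.094]
ft_force: [0.1, -0.0, 0.0]
width: 0.002
```

Emit:
step_arm(
  steps=[
    [[0,0,0,0.001,0,0,0],[0,0,0,0,0,0,0]],
  ],
)

```text
time_s: 21.05
tcp_pos: [0.4166, -0.3032, 0.1307]
ee_rot: [-3.141, 0.0, 2.094]
ft_force: [0.1, -0.5, -0.7]
width: 0.007
```

Emit:
step_arm(
  steps=[
    [[0,0,0,0.001,0,0,0],[0,0,0,0,0,0,0]],
  ],
)

```text
time_s: 21.3
tcp_pos: [0.4166, -0.3033, 0.1299]
ee_rot: [-3.141, 0.0, 2.094]
ft_force: [0.5, 0.0, 1.6]
width: 0.002
```

Emit:
step_arm(
  steps=[
    [[0,0,0,0.001,0,0,0],[0,0,0,0,0,0,0]],
  ],
)

```text
time_s: 21.55
tcp_pos: [0.4167, -0.3033, 0.1289]
ee_rot: [-3.142, 0.001, 2.094]
ft_force: [-0.6, 0.3, 3.3]
width: 0.006
```

Emit:
step_arm(
  steps=[
    [[0,0,0,0.001,0,0,0],[0,0,0,0,0,0,0]],
  ],
)

```text
time_s: 21.8
tcp_pos: [0.4167, -0.3033, 0.1279]
ee_rot: [-3.142, 0.001, 2.094]
ft_force: [-0.3, 1.0, 2.7]
width: 0.005
```

Emit:
step_arm(
  steps=[
    [[0,0,0,0.001,0,0,0],[0,0,0,0,0,0,0]],
  ],
)

```text
time_s: 22.05
tcp_pos: [0.4167, -0.3033, 0.1269]
ee_rot: [-3.142, 0.001, 2.094]
ft_force: [-1.5, 0.4, 3.1]
width: 0.003
```

Emit:
step_arm(
  steps=[
    [[0,0,0,0.001,0,0,0],[0,0,0,0,0,0,0]],
  ],
)

```text
time_s: 22.3
tcp_pos: [0.4167, -0.3033, 0.1259]
ee_rot: [-3.142, 0.001, 2.094]
ft_force: [-1.0, 0.8, 2.8]
width: 0.009
```

Emit:
step_arm(
  steps=[
    [[0,0,0,0.001,0,0,0],[0,0,0,0,0,0,0]],
  ],
)

```text
time_s: 22.55
tcp_pos: [0.4167, -0.3033, 0.1249]
ee_rot: [3.142, 0.001, 2.094]
ft_force: [-2.2, 0.5, 4.0]
width: 0.006
```

Emit:
step_arm(
  steps=[
    [[0,0,0,0.001,0,0,0],[0,0,0,0,0,0,0]],
  ],
)

```text
time_s: 22.8
tcp_pos: [0.4167, -0.3034, 0.1243]
ee_rot: [3.141, 0.001, 2.094]
ft_force: [-2.7, 2.5, 9.3]
width: 0.005
```

Emit:
step_arm(
  steps=[
    [[0,0,0,-0.01,0,0,0],[0,0,0,-0.05,0,0,0],[0,0,0,-0.06,0,0,0],[0,0.05,0,-0.03,0,0,0],[0,0,0,0,0,0,0]],
  ],
)

```text
time_s: 23.42
tcp_pos: [0.3921, -0.2579, 0.2761]
ee_rot: [3.136, 0.002, 2.097]
ft_force: [1.1, 0.1, -1.1]
width: 0.002
```

```bash
python3 -c "
from h import *
snap('wrist','w18.png');snap('top','t18.png');st()"
```

```text
t 23.52 tcp [ 0.3924 -0.2595  0.2744] rpy [3.139e+00 2.000e-03 2.096e+00] F [-0.3  0.9 -0.4] w 0.002 q [-0.22  0.21  0.82  2.03 -0.19  0.97  1.22]
```

View pics/w18.png

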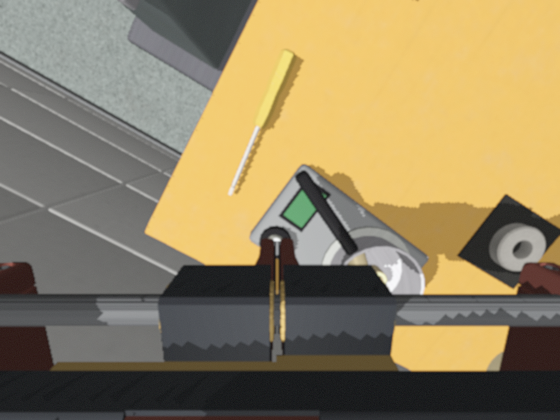

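View pics/t18.png

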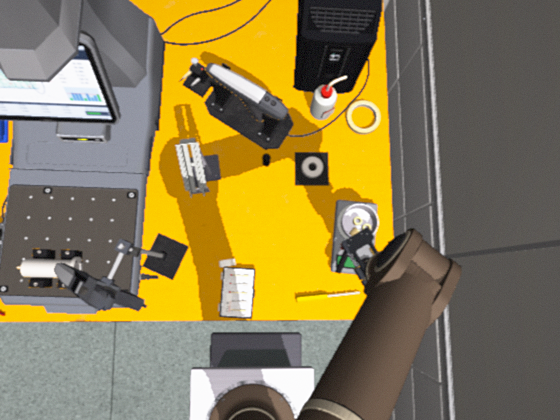

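Emit:
step_arm(
  steps=[
    [[0,0,0,0,0,0,0],[0,0,0,0,0,0,0]],
  ],
)

```text
time_s: 23.78
tcp_pos: [0.3916, -0.2607, 0.2732]
ee_rot: [-3.14, 0.0, 2.092]
ft_force: [0.0, 0.2, -0.2]
width: 0.008
```

```bash
python3 -c "
from h import *
st();print(sign_off())"
```

```text
t 23.77 tcp [ 0.3916 -0.2607  0.2732] rpy [-3.14   0.     2.092] F [ 0.   0.2 -0.2] w 0.008 q [-0.22  0.21  0.82  2.03 -0.19  0.97  1.22]
the job is handed in; nothing more can be done
None
```

The job is done and was handed in at about 24 s. I moved the ring gauge onto the mat and held the dish under the chute against the paddle until all three bushings had slid in. The dish is set on the scale pan, and I pressed the key twice before pulling the arm clear.

**What the last checks showed:**
- **Ring:** it lies flat, close to the middle of the mat.
- **Dish:** it stands on the pan about 3 mm from the pan centre by the top camera, with all three bushings seen inside it.
- **Key:** on the second press I felt contact at a TCP height of about 130 mm and a hard stop at about 124.5 mm. That is 5.5 to 6 mm of travel at about 4 N. I took this as full travel; no reading gives the key's position directly, and I did not measure that it came back up.
- **Eraser and stamp:** in the last top view both look to be where they started.
- **Arm:** the wrist force was about 0 N when I handed in.

**What went wrong or disagreed:**
- **Key height:** I assumed the key top at 36 mm above the bench. The cameras later gave about 45 mm and the feel of the press about 50 mm. So on the first press the fingertips pushed against the stop and the wrist force briefly read 74 N, below the 120 N limit. The contact looked to be at the fingertips only, not the gripper's body.
- **Dish sag:** the dish tipped about 6 degrees in the grip when the bushings landed. I levelled it by tilting the tool before setting it down.

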